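# File a specimen cassette into a sprung row

### The arm

A 6-joint arm with a two-finger parallel gripper is mounted at the origin on the work surface. World frame = base frame: x ahead of the robot, y to its left, z up, the work surface at z = 0. Lengths are in m, angles in rad, forces in N, time in s.
With the tool pointing down it reaches from about 0.3 to 0.875 m from the base axis. Payload 6.4 kg.
Tool frame: the origin (TCP) lies midway between the tips of the shut fingers; the grasp point (between the pads) lies 19 mm behind it; z points along the fingers, y is the direction in which the jaws open and shut (so a half turn about z gives the same grasp; the last joint's range is limited). The gripper opens to 85 mm and grips with 20 to 120 N. Pads are 22 mm wide; open, the fingers measure 114 mm over their backs; the gripper's body (76 mm by 85 mm) begins 54 mm behind the grasp point. The pads swing forward as they close: fully open they stand 13 mm farther back than shut.
Start: joints at [-1.397, 0.181, 1.607, -0, 1.354, -0.206], TCP at [0.213, -0.534, 0.231] pointing down, gripper open.
Joint ranges: [-2.99, 2.99], [-0.89, 2.07], [0.3, 2.58], [-1.14, 4.28], [0, 2.63], [-3.12, 3.12]. Speed limits (rad/s): [2.57, 2.57, 3.01, 3.14, 3.14, 3.14].

### API

Orientations are given as a unit quaternion [w, x, y, z].
In Python, from bench import ctrl gives the robot as it stands.
- The arm moves only by the tool apply_moves, never from a script. Its argument "plan" is a list of rows, each an object with "translation": the shift along the tool's x, y, z in m, a list of three; "angular": the turn, a rotation vector about the tool's x, y, z in rad, a list of three; "hand": the finger opening in m, from 0 to 0.0854. In form: [{"translation": [x, y, z], "angular": [rx, ry, rz], "hand": hand}, ...]. A call has 1 to 10 rows; each row shifts and turns the commanded pose from where the row before left it, along the tool's axes as they then stand; what a row does not reach is not made up. A row lasts 1/8 s, in which the tool goes at most 62.5 mm and 10.7 degrees, less where a joint would pass 70% of its speed; a pose out of reach is approached as far as the arm can. A call with a gripper value outside its range is refused whole. The fingers move at their own pace and stop on an object; the grip force is fixed at half the most. Time passes only in rows, so rows that do not move let the fingers close. It gives the time, the measured TCP pose, the force and the opening at its end, in the units of the state.
- ctrl.get_obs(): the state, without advancing time (a new reading comes with each control period).
- ctrl.camera(name): name is "scene" or "top" or "wrist"; returns a dict with "img" (480x640x3 uint8, red, green, blue), "K" (3x3 intrinsics, pixels), "eye" and "orientation" of the camera in the world. Camera axes: x right, y up, looking along -z (the intrinsics and any distortion apply to the point x, -y, -z); pixel columns grow to the right and rows downward; lengths in m; the calibration is good to about 2 mm. A picture is of the moment at which its call begins. There is no depth.
- ctrl.hand_in(): hands the job in, once; it reports no verdict.
The state is a dict: "time_s": time; "q": joint angles; "dq": joint speeds; "joint_efforts": joint torques, N m; "eef_pos": TCP position; "eef_rot": TCP orientation; "wrist_force": force on the tool from outside, world axes, zero at the start; "torque": the same for the moment, N m; "opening": opening from 0.0 (shut) to 1.0 (fully open).
Only numpy, scipy, OpenCV 4.12 (cv2) and the standard library are available. Lean on these libraries where they do the work, as an engineer would, in place of code of your own. Each camera call takes 0.05 s, during which the arm holds its last target.

### The job

Take the orange specimen cassette out of its black stand and file it upright in the packed row of the rack, directly beside the blue cassette on the side towards the red sprung plate: wedge its tapered foot in between the cassettes and push it down until it stands fully home on the rack's two brass seat bars, whose height is set differently each time and must be felt. Seat it there with a firm but gentle press of about 15 N, never pushing it on the row or the seat with more than 25 N, then let go and leave it resting there. Keep all the other cassettes standing upright in the rack, and leave the jar, the crucible and the wrench alone.

Things in the scene. Friction and masses are not known exactly. Their poses are not given: they have to be found in the camera images.
- item_mid (a point): centre, half-way up, of the orange cassette: 56 mm wide (its x), 16 mm thick (y), 100 mm tall (z), 0.09 to 0.19 kg. The lowest 20 mm taper on both faces to a flat foot 2.5 mm thick. Same either way round. At the start it stands in the stand, axes nearly the stand's. Grip it across its 56 mm width, above half height, so that the fingers pass outside the row and above the rails
- stand: black fixed stand, 84 x 70 mm base, its height above the bench varies by 11 mm. Pocket open at the top: rim 48 mm and floor 8 mm above the origin, 1 to 2 mm play round the cassette. Origin on its centre line, 2 to 13 mm above the bench, z up; the pocket's long side is along x
- rack: fixed aluminium rack, 86 (x) by 190 mm (y), on levelling feet 4 to 18 mm high. Row along its y: grey fixed wall (inner face y = -75 mm), five cassettes face to face, red sprung plate at +y. Origin: middle of the underside, z up. Above it: floor 10 mm up, cassette tops 110, wall 112. Rails at x = +-30 to 35 mm, 40 up, 1.7 mm play at each end of the orange cassette; taller parts are 46 mm wide in x
- rack_floor (a point): point on the rack's floor, 10 mm straight above the rack's origin, axes as the rack's. The narrower cassettes stand on this floor; the wide orange one comes to rest with the ends of its foot on two level brass seat bars (x = +-24 to 30 mm, inside the rails), whose tops are set 0 to 15 mm above this floor, equal on both sides; not measured: feel for them
- follower (a joint): travel (m) of the red sprung plate (46 mm wide, 8 mm thick, top 113 mm above the rack's underside) away from the fixed wall: 0 with five cassettes in, about 0.016 with six, stop at 0.032. It presses the row on the wall with 3 N at 0 and 5 N at 0.016, so cassettes on its side of the blue one yield; the blue one and those on the wall side do not
- c_blue: blue cassette, one of the first four from the fixed wall in any place: a flat plastic specimen cassette 46 mm wide (x), 16 mm thick (y), 100 mm tall (z), flat foot, top edges rounded at 6 mm radius; origin at the centre of its underside, axes as the rack's. The orange one belongs on its +y side: the seam where its foot must enter is 8 mm from the blue centre, and once home the orange centre is 16 mm from the blue centre
- c_grey: grey cassette: a flat plastic specimen cassette 46 mm wide (x), 16 mm thick (y), 100 mm tall (z), flat foot, top edges rounded at 6 mm radius; origin at the centre of its underside, axes as the rack's
- c_white: white cassette: a flat plastic specimen cassette 46 mm wide (x), 16 mm thick (y), 100 mm tall (z), flat foot, top edges rounded at 6 mm radius; origin at the centre of its underside, axes as the rack's
- c_green: green cassette: a flat plastic specimen cassette 46 mm wide (x), 16 mm thick (y), 100 mm tall (z), flat foot, top edges rounded at 6 mm radius; origin at the centre of its underside, axes as the rack's
- c_end: black cassette, always the last of the row, against the red plate: a flat plastic specimen cassette 46 mm wide (x), 16 mm thick (y), 100 mm tall (z), flat foot, top edges rounded at 6 mm radius; origin at the centre of its underside, axes as the rack's
- jar: amber jar, 44 mm across, 75 mm tall, bystander; origin under its centre
- crucible: white crucible, 48 mm across, 45 mm tall, bystander; origin under its centre
- wrench: steel wrench lying on the bench, bystander
Not all that is in view belongs to the job. Of the things that look like the c_green, the larger one is meant.

How it is judged:
By the outcome, as a careful person would: the job done as asked, in the order asked, and still so for the second after the job is handed in, with the robot touching nothing.
It also fails if it takes over 61 s, if anything falls off the work surface, if the arm or the gripper's body presses on something with over 40 N, if the wrist force passes 120 N, or if a joint passes its speed limit or range.

## Working session

There is one attempt and no reset: what is moved stays moved. The work goes in short steps, Python scripts to look and compute and a tool call to move; the robot and the scene stay as the last step left them, time stands still between calls to the robot, and variables do not carry over. Pictures are saved under pics/ and viewed, and the job is handed in when it is done.

Besides the shell and the picture viewer there is one more tool, called after "Request:" by a JSON object that holds its "method" and its "body". apply_moves: Moves the arm, as the interface text tells. Its arguments: {"type":"object","properties":{"plan":{"type":"array","items":{"type":"object","properties":{"translation":{"type":"array","items":{"type":"number"}},"angular":{"type":"array","items":{"type":"number"}},"hand":{"type":"number"}}}}},"required":["plan"]}

```bash
mkdir -p pics
python3 - <<'E'
from bench import ctrl
import cv2,numpy as np,pickle
o=ctrl.get_obs();print(o)
d={}
for n in ["scene","top","wrist"]:
    c=ctrl.camera(n);d[n]=c
    cv2.imwrite(f"pics/{n}0.png",c["img"][:,:,::-1]);print(n,{k:np.round(v,4).tolist() for k,v in c.items() if k!="img"})
pickle.dump(d,open("c0.pkl","wb"))
E
```

```text
{'time_s': 0.0, 'q': array([-1.39728985e+00,  1.81546385e-01,  1.60798417e+00,  2.26848377e-05,
        1.35378457e+00, -2.06318581e-01]), 'dq': array([ 1.29940938e-03,  2.94987166e-04,  1.08862646e-03, -8.34311415e-04,
        1.95203739e-03,  9.93448036e-05]), 'joint_efforts': array([ 4.55367899e-04, -4.44864678e+01, -3.51339304e+01, -1.69004570e-04,
        9.11958225e-03,  2.67151626e-05]), 'eef_pos': array([ 0.21310456, -0.53347611,  0.23039266]), 'eef_rot': array([-8.60935430e-04,  9.82020850e-01,  1.88770518e-01,  2.52015889e-05]), 'wrist_force': array([ 0.76585336, -0.13424053, -0.7940541 ]), 'torque': array([ 0.00104682, -0.06448786, -0.00664763]), 'opening': 1.003247172503621}
scene {'K': [[560.9711, 0.0, 327.5894], [0.0, 560.9711, 234.6789], [0.0, 0.0, 1.0]], 'eye': [1.3343, 0.4483, 0.6076], 'orientation': [0.4623, 0.2641, 0.4038, 0.744]}
top {'K': [[438.4, 0.0, 325.3038], [0.0, 438.4, 249.2766], [0.0, 0.0, 1.0]], 'eye': [0.4497, 0.0773, 0.7904], 'orientation': [0.7054, 0.0609, -0.0426, -0.7049]}
wrist {'K': [[430.7273, 0.0, 318.8426], [0.0, 430.7273, 245.7981], [0.0, 0.0, 1.0]], 'eye': [0.2832, -0.5049, 0.3731], 'orientation': [0.8188, -0.1225, 0.0839, -0.5546]}
```

View pics/scene0.png

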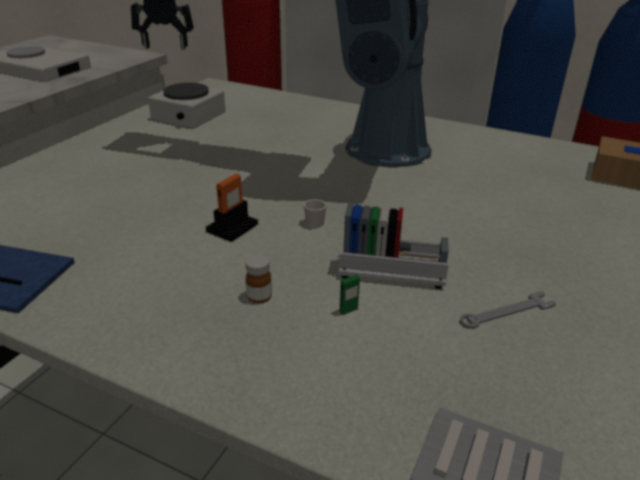

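View pics/top0.png

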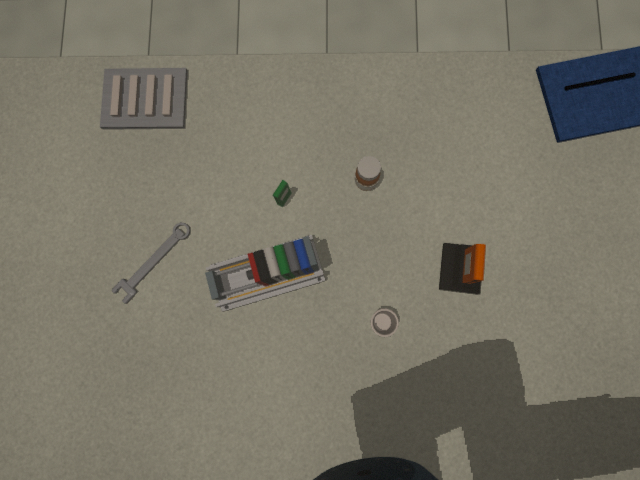

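View pics/wrist0.png

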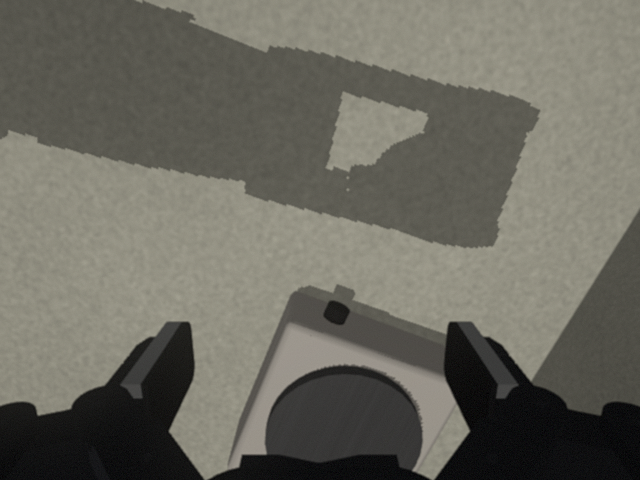

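```bash
cat > h.py <<'E'
import numpy as np,cv2,pickle
from scipy.spatial.transform import Rotation as R
def Rq(q): return R.from_quat([q[1],q[2],q[3],q[0]]).as_matrix()
def proj(c,P):
    P=np.atleast_2d(P); p=(P-c["eye"])@Rq(c["orientation"])
    p=p*[1,-1,-1]; uv=p@np.array(c["K"]).T
    return uv[:,:2]/uv[:,2:]
def ray(c,uv):
    uv=np.atleast_2d(uv); h=np.c_[uv,np.ones(len(uv))]@np.linalg.inv(c["K"]).T
    return (h*[1,-1,-1])@Rq(c["orientation"]).T
def onz(c,uv,z):
    d=ray(c,uv); t=(z-c["eye"][2])/d[:,2]; return c["eye"]+t[:,None]*d
def crop(c,x,y,w,h,s,fn):
    im=c["img"][y:y+h,x:x+w,::-1]; im=cv2.resize(im,None,fx=s,fy=s,interpolation=cv2.INTER_CUBIC)
    im=np.clip(im.astype(float)*1.6,0,255).astype(np.uint8)
    cv2.imwrite(fn,im)
E
python3 - <<'E'
from h import *
d=pickle.load(open("c0.pkl","rb"))
crop(d["top"],200,225,140,95,5,"pics/tc1.png")
crop(d["scene"],330,195,125,100,6,"pics/sc1.png")
crop(d["top"],430,230,70,75,8,"pics/tc2.png")
crop(d["scene"],195,165,70,80,7,"pics/sc2.png")
E
```

```text
(no output)
```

View pics/tc1.png

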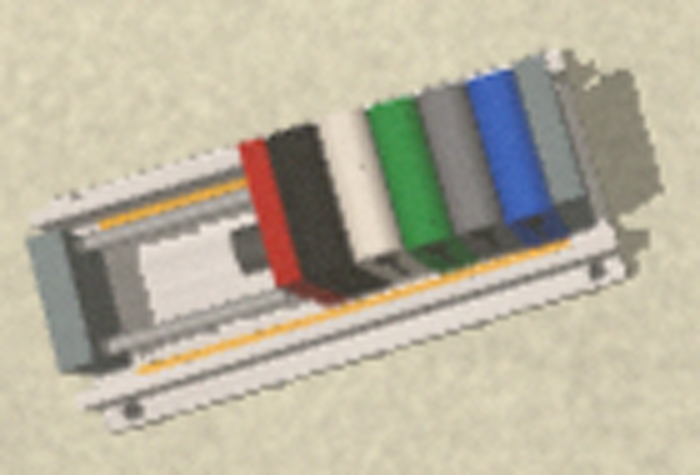

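View pics/sc1.png

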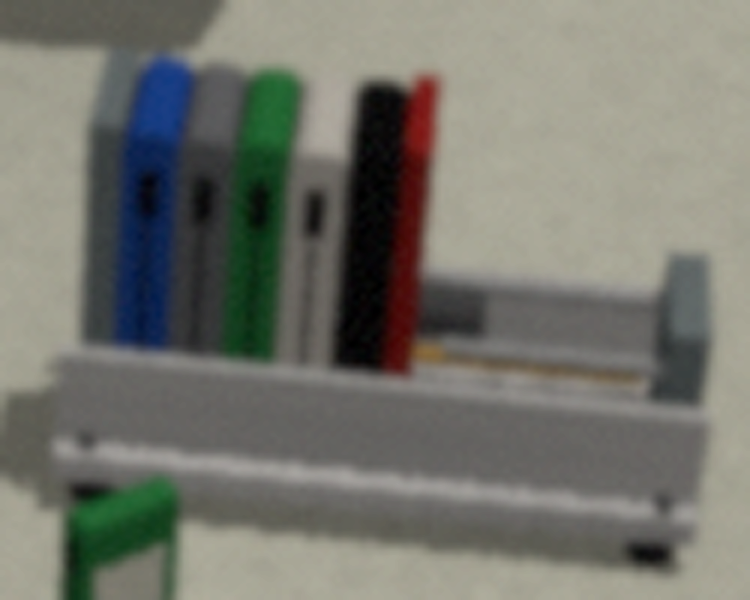

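View pics/tc2.png

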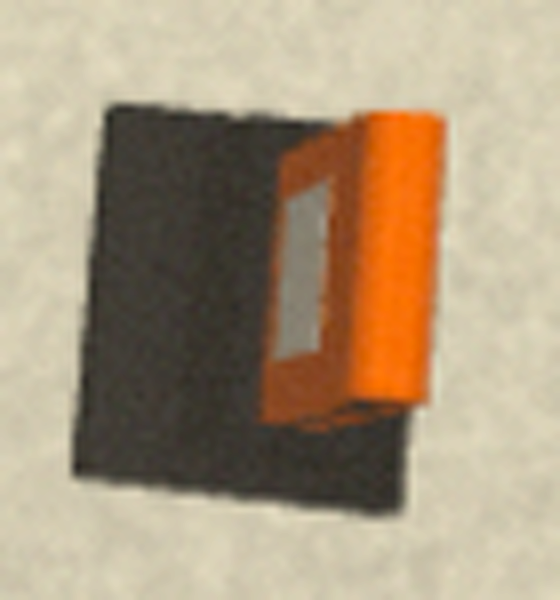

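View pics/sc2.png

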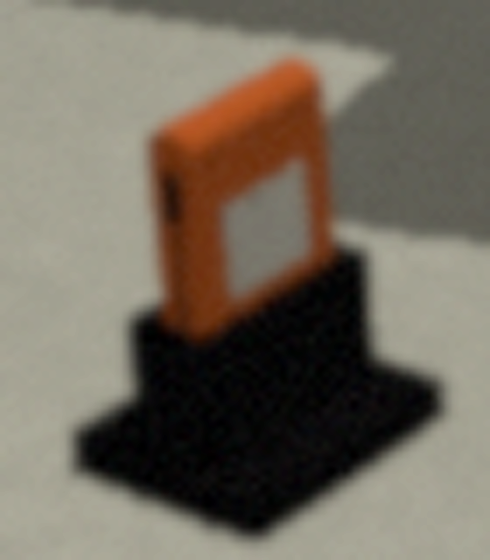

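Run:
```python
from h import *
d=pickle.load(open("c0.pkl","rb"));T=d["top"];S=d["scene"]
f=lambda x,y:[430+x/8,230+y/8]
g=lambda x,y:[200+x/5,225+y/5]
print("orange corners",onz(T,[f(368,113),f(442,118),f(428,403),f(350,402)],.116).round(4))
print("stand base",onz(T,[f(105,105),f(75,478),f(400,515)],.012).round(4))
print("wall top c",onz(T,[g(517,62),g(545,55),g(585,195),g(555,205)],.122).round(4))
print("blue",onz(T,[g(470,78),g(512,70),g(550,215),g(505,222)],.12).round(4))
print("red",onz(T,[g(240,143),g(265,140),g(300,285),g(278,288)],.122).round(4))
print("jar,cruc",onz(T,[[368,165]],.075),onz(T,[[383,321]],.045))
print("small green",onz(T,[[282,190]],.05))
```

```text
orange corners [[ 0.557  -0.1378  0.116 ]
 [ 0.556  -0.1519  0.116 ]
 [ 0.501  -0.1465  0.116 ]
 [ 0.5012 -0.1318  0.116 ]]
stand base [[ 0.5755 -0.1128  0.012 ]
 [ 0.4924 -0.1033  0.012 ]
 [ 0.4844 -0.1737  0.012 ]]
wall top c [[0.567  0.1288 0.122 ]
 [0.5692 0.1202 0.122 ]
 [0.5255 0.1075 0.122 ]
 [0.5224 0.1167 0.122 ]]
blue [[0.5623 0.1436 0.12  ]
 [0.5648 0.1305 0.12  ]
 [0.5196 0.1183 0.12  ]
 [0.5174 0.1322 0.12  ]]
red [[0.5417 0.2144 0.122 ]
 [0.5427 0.2067 0.122 ]
 [0.4978 0.1947 0.122 ]
 [0.4969 0.2014 0.122 ]]
jar,cruc [[0.69951404 0.02410127 0.075     ]] [[ 4.38302611e-01 -6.17233654e-05  4.50000000e-02]]
small green [[0.66374665 0.17268202 0.05      ]]
```

```bash
cat >> h.py <<'E'
import copy
_d=pickle.load(open("c0.pkl","rb"))
_o=dict(p=np.array([0.21310456,-0.53347611,0.23039266]),q=[-8.60935430e-04,9.82020850e-01,1.88770518e-01,2.52015889e-05])
Rt0=Rq(_o["q"]); CT=Rt0.T@(_d["wrist"]["eye"]-_o["p"]); CR=Rt0.T@Rq(_d["wrist"]["orientation"])
def move(o,yaw_tx,tgt):
    """rows' total: rotation about tool z then shift; tool assumed down. yaw_tx=desired world yaw of tool x"""
    Rt=Rq(o["eef_rot"]); y0=np.arctan2(Rt[1,0],Rt[0,0])
    dz=-(np.arctan2(np.sin(yaw_tx-y0),np.cos(yaw_tx-y0)))
    return dz, Rt.T@(np.array(tgt)-o["eef_pos"])
def tooldown(yaw): 
    return np.array([[np.cos(yaw),np.sin(yaw),0],[np.sin(yaw),-np.cos(yaw),0],[0,0,-1.]])
def wcam(tcp,yaw):
    Rt=tooldown(yaw); M=Rt@CR; q=R.from_matrix(M).as_quat()
    return dict(K=_d["wrist"]["K"],eye=np.array(tcp)+Rt@CT,orientation=[q[3],q[0],q[1],q[2]])
E
python3 - <<'E'
from h import *
from bench import ctrl
o=ctrl.get_obs()
print(CT,-CR[:,2], CR)
for z in (.2,.25):
  c=wcam([.529,-.142,z],np.radians(84)); print(proj(c,[[.529,-.142,.116],[.529,-.135,.03],[.529,-.22,.02]]))
print(move(o,np.radians(84),[.529,-.142,.23]))
E
```

```text
[ 0.07571354 -0.00081167 -0.14270769] [-2.93991726e-01  3.91355492e-05  9.55807964e-01] [[-4.90770294e-05  9.55807963e-01  2.93991726e-01]
 [ 9.99999997e-01  6.33836076e-05 -3.91355492e-05]
 [-5.60403258e-05  2.93991723e-01 -9.55807964e-01]]
[[320.28956268 256.10426825]
 [318.93149644 210.40616874]
 [329.75281989 308.71545281]]
[[320.04419768 232.30542454]
 [318.91663348 197.75905602]
 [328.4505384  285.44531831]]
(np.float64(-1.0863150614694508), array([ 0.43857193, -0.24658714,  0.00102395]))
```

Request:
{"method": "apply_moves", "body": {"plan": [{"translation": [0.04, -0.0224, 0], "angular": [0, 0, 0], "hand": 0.0854}, {"translation": [0.04, -0.0224, 0], "angular": [0, 0, 0], "hand": 0.0854}, {"translation": [0.04, -0.0224, 0], "angular": [0, 0, 0], "hand": 0.0854}, {"translation": [0.04, -0.0224, 0], "angular": [0, 0, 0], "hand": 0.0854}, {"translation": [0.04, -0.0224, 0], "angular": [0, 0, 0], "hand": 0.0854}, {"translation": [0.04, -0.0224, 0], "angular": [0, 0, 0], "hand": 0.0854}, {"translation": [0.04, -0.0224, 0], "angular": [0, 0, 0], "hand": 0.0854}, {"translation": [0.04, -0.0224, 0], "angular": [0, 0, 0], "hand": 0.0854}, {"translation": [0.04, -0.0224, 0], "angular": [0, 0, 0], "hand": 0.0854}, {"translation": [0.04, -0.0224, 0], "angular": [0, 0, 0], "hand": 0.0854}]}}

```text
time_s: 1.4
eef_pos: [0.5023, -0.1763, 0.2311]
eef_rot: [-0.0, 0.982, 0.189, -0.0]
wrist_force: [0.3, -0.2, 0.9]
opening: 1.001
```

Request:
{"method": "apply_moves", "body": {"plan": [{"translation": [0.0, 0, 0], "angular": [0, 0, -0.181], "hand": 0.0854}, {"translation": [0.0, 0, 0], "angular": [0, 0, -0.181], "hand": 0.0854}, {"translation": [0.0, 0, 0], "angular": [0, 0, -0.181], "hand": 0.0854}, {"translation": [0.0, 0, 0], "angular": [0, 0, -0.181], "hand": 0.0854}, {"translation": [0.0, 0, 0], "angular": [0, 0, -0.181], "hand": 0.0854}, {"translation": [0.0, 0, 0], "angular": [0, 0, -0.181], "hand": 0.0854}]}}

```text
time_s: 2.15
eef_pos: [0.5014, -0.1775, 0.231]
eef_rot: [-0.0, 0.741, 0.671, -0.0]
wrist_force: [0.1, -0.2, 0.4]
opening: 0.998
```

Run:
```python
from h import *
from bench import ctrl
o=ctrl.get_obs();print(o["time_s"],o["eef_pos"],o["eef_rot"],o["wrist_force"])
print(move(o,np.radians(84),[.529,-.142,.23]))
```

```text
2.15 [ 0.50143917 -0.17754445  0.23095408] [-3.32905611e-04  7.41215000e-01  6.71267608e-01 -1.04960319e-04] [ 0.05721676 -0.19525582  0.41549137]
(np.float64(0.005758730272740653), array([0.03809326, 0.02391481, 0.00095001]))
```

Request:
{"method": "apply_moves", "body": {"plan": [{"translation": [0.019, 0.012, 0], "angular": [0, 0, 0], "hand": 0.0854}, {"translation": [0.019, 0.012, 0], "angular": [0, 0, 0], "hand": 0.0854}, {"translation": [0, 0, 0], "angular": [0, 0, 0], "hand": 0.0854}]}}

```text
time_s: 2.52
eef_pos: [0.5298, -0.1415, 0.231]
eef_rot: [-0.0, 0.743, 0.67, -0.0]
wrist_force: [1.0, 0.3, 0.2]
opening: 1.005
```

Run:
```python
from h import *
from bench import ctrl
o=ctrl.get_obs();c=ctrl.camera("wrist");c2=ctrl.camera("top");print(o["time_s"],o["eef_pos"],o["eef_rot"])
pickle.dump((o,c),open("w1.pkl","wb"));pickle.dump((o,c2),open("t1.pkl","wb"))
cv2.imwrite("pics/w1.png",np.clip(c["img"][:,:,::-1]*1.7,0,255).astype(np.uint8))
```

```text
2.525 [ 0.52978093 -0.1414542   0.23095497] [-3.04585346e-04  7.42599642e-01  6.69735527e-01 -4.94082749e-05]
```

View pics/w1.png

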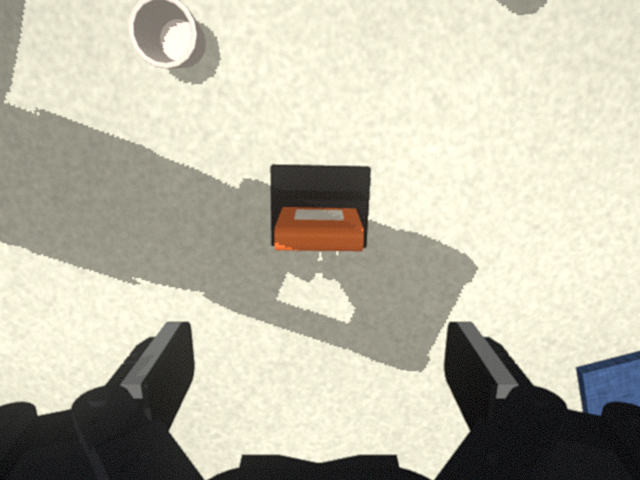

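Run:
```python
from h import *
o,c=pickle.load(open("w1.pkl","rb"))
crop(c,260,155,120,100,6,"pics/w1c.png")
```

```text
(no output)
```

View pics/w1c.png

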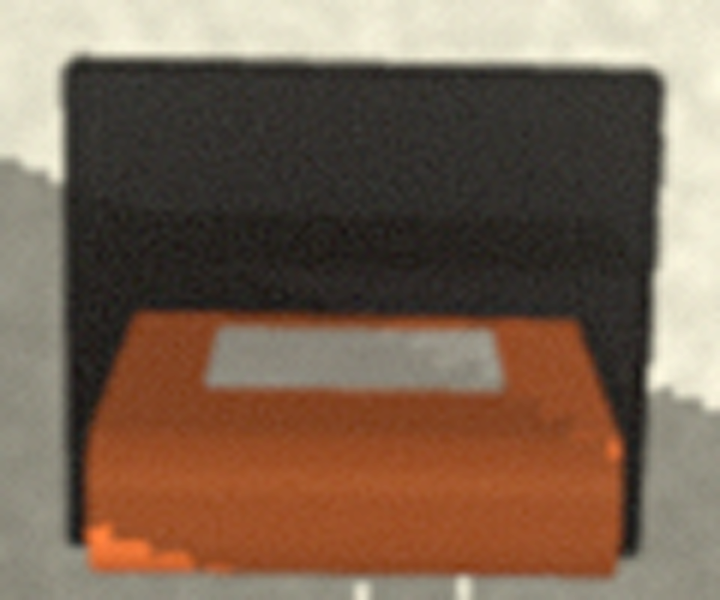

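```bash
cat > fit1.py <<'E'
from h import *
from scipy.optimize import least_squares
o,c=pickle.load(open("w1.pkl","rb"))
f=lambda x,y:[260+(x+.5)/6-.5,155+(y+.5)/6-.5]
uv=np.array([f(88,572),f(615,577),f(135,313),f(576,320)])
P=np.array([[-28,-7.7,-4.3],[28,-7.7,-4.3],[-28,8,-60],[28,8,-60]])/1000
def world(p):
    cy,s=np.cos(p[3]),np.sin(p[3]); M=np.array([[cy,-s,0],[s,cy,0],[0,0,1]]); return P@M.T+p[:3]
# left in image = tool -y = world +... order: world x of tool y(-6deg) positive => right=+x
r=least_squares(lambda p:(proj(c,world(p))-uv).ravel(),[.529,-.142,.116,-.1])
print(r.x,np.degrees(r.x[3]),r.fun.round(2))
print("std",np.sqrt(np.diag(np.linalg.inv(r.jac.T@r.jac)))*.5)
Rt=Rq(o["eef_rot"]); print("tool-frame offset of top ctr",Rt.T@(r.x[:3]-o["eef_pos"]), "toolyaw x",np.degrees(np.arctan2(Rt[1,0],Rt[0,0])))
print(c["eye"],Rt@CT+o["eef_pos"])
E
python3 fit1.py
```

```text
[ 0.5297486  -0.14105702  0.11572956 -0.11672985] -6.688127948918141 [ 0.21 -0.44  0.05 -0.13 -0.65  0.42  0.35  0.25]
std [0.00017826 0.00045169 0.00154891 0.00611693]
tool-frame offset of top ctr [ 3.53193985e-04 -1.32781251e-05  1.15225562e-01] toolyaw x 84.09331177544959
[ 0.53782388 -0.06577844  0.37360477] [ 0.53683384 -0.06611422  0.37368839]
```

Request:
{"method": "apply_moves", "body": {"plan": [{"translation": [0, 0, 0.03], "angular": [0, 0, 0.01], "hand": 0.0854}, {"translation": [0, 0, 0.04], "angular": [0, 0, 0], "hand": 0.0854}, {"translation": [0, 0, 0.04], "angular": [0, 0, 0], "hand": 0.0854}, {"translation": [0, 0, 0.033], "angular": [0, 0, 0], "hand": 0.0854}, {"translation": [0, 0, 0.02], "angular": [0, 0, 0], "hand": 0.0854}, {"translation": [0, 0, 0], "angular": [0, 0, 0], "hand": 0.0854}]}}

```text
time_s: 3.38
eef_pos: [0.5277, -0.1424, 0.0666]
eef_rot: [-0.002, 0.747, 0.665, -0.001]
wrist_force: [-0.6, -0.3, 0.2]
opening: 0.999
```

Request:
{"method": "apply_moves", "body": {"plan": [{"translation": [0, 0, 0], "angular": [0, 0, 0], "hand": 0.065}, {"translation": [0, 0, 0], "angular": [0, 0, 0], "hand": 0.045}, {"translation": [0, 0, 0], "angular": [0, 0, 0], "hand": 0.045}, {"translation": [0, 0, 0], "angular": [0, 0, 0], "hand": 0.045}, {"translation": [0, 0, 0], "angular": [0, 0, 0], "hand": 0.045}, {"translation": [0, 0, 0], "angular": [0, 0, 0], "hand": 0.045}]}}

```text
time_s: 4.12
eef_pos: [0.5304, -0.143, 0.0698]
eef_rot: [0.001, 0.747, 0.665, 0.0]
wrist_force: [-1.8, -1.1, 6.3]
opening: 0.648
```

Run:
```python
from h import *
from bench import ctrl
o=ctrl.get_obs();c=ctrl.camera("wrist");print(o["time_s"],o["eef_pos"],o["eef_rot"],o["wrist_force"],o["torque"],o["opening"]*85.4)
pickle.dump((o,c),open("w2.pkl","wb"))
cv2.imwrite("pics/w2.png",np.clip(c["img"][:,:,::-1]*1.7,0,255).astype(np.uint8))
```

```text
4.125 [ 0.53042988 -0.14304875  0.06977634] [1.25288754e-03 7.46514688e-01 6.65367688e-01 3.01088419e-04] [-1.76073372 -1.08874794  6.27350795] [-0.19532573  0.17274674 -0.01503244] 55.38150884926881
```

View pics/w2.png

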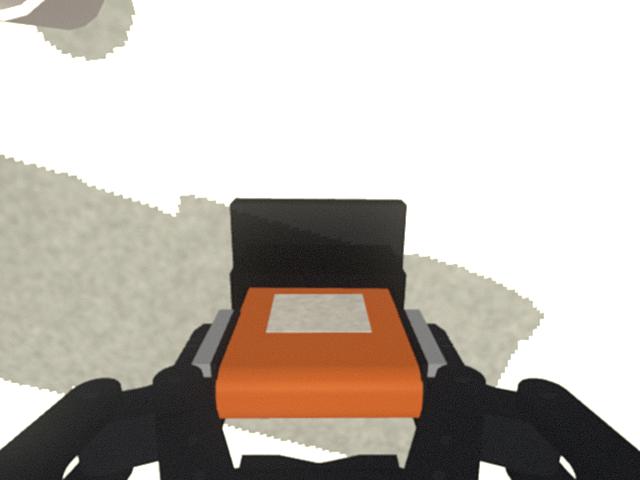

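Request:
{"method": "apply_moves", "body": {"plan": [{"translation": [0, 0, -0.01], "angular": [0, 0, 0], "hand": 0.045}, {"translation": [0, 0, -0.02], "angular": [0, 0, 0], "hand": 0.045}, {"translation": [0, 0, -0.03], "angular": [0, 0, 0], "hand": 0.045}, {"translation": [0, 0, -0.03], "angular": [0, 0, 0], "hand": 0.045}, {"translation": [0, 0, -0.03], "angular": [0, 0, 0], "hand": 0.045}, {"translation": [0, 0, -0.03], "angular": [0, 0, 0], "hand": 0.045}, {"translation": [0, 0, -0.02], "angular": [0, 0, 0], "hand": 0.045}, {"translation": [0, 0, 0], "angular": [0, 0, 0], "hand": 0.045}]}}

```text
time_s: 5.18
eef_pos: [0.5304, -0.1427, 0.2404]
eef_rot: [0.002, 0.746, 0.665, 0.001]
wrist_force: [-0.5, -0.5, -0.5]
opening: 0.648
```

Run:
```python
from h import *
from bench import ctrl
o=ctrl.get_obs();c=ctrl.camera("wrist");print(o["time_s"],o["eef_pos"],o["eef_rot"],o["wrist_force"],o["torque"],o["opening"]*85.4)
pickle.dump((o,c),open("w3.pkl","wb"))
cv2.imwrite("pics/w3.png",np.clip(c["img"][:,:,::-1]*1.7,0,255).astype(np.uint8))
# rack: rough pose; tool yaw 107 target view with orange to the wall side
print(move(o,np.radians(106.5),[.5,.2,.22]), np.degrees(np.arctan2(*Rq(o["eef_rot"])[[1,0],0])))
```

```text
5.175 [ 0.53039231 -0.14269968  0.24037966] [0.00179179 0.74649938 0.66538326 0.00076024] [-0.5317397  -0.49431055 -0.50430708] [ 0.02664816 -0.00054107 -0.02179726] 55.35043443568211
(np.float64(-0.402760354391414), array([ 0.33698907, -0.06951455,  0.01970248])) 83.42353153817865
```

View pics/w3.png

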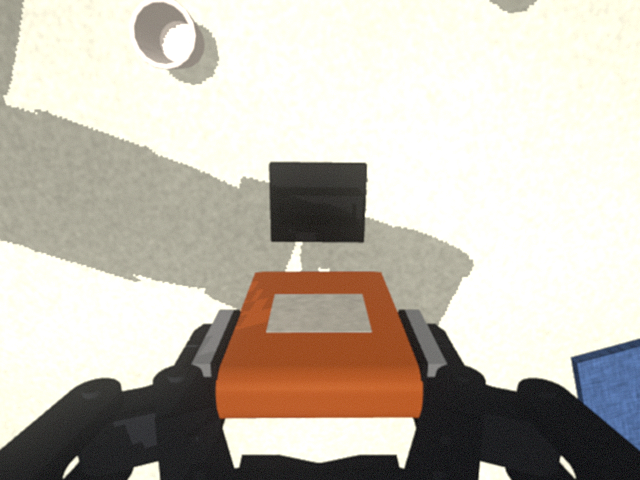

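Request:
{"method": "apply_moves", "body": {"plan": [{"translation": [0.03, 0, 0], "angular": [0, 0, 0], "hand": 0.045}, {"translation": [0.043, -0.001, 0], "angular": [0, 0, 0], "hand": 0.045}, {"translation": [0.043, -0.001, 0], "angular": [0, 0, 0], "hand": 0.045}, {"translation": [0.043, -0.001, 0], "angular": [0, 0, 0], "hand": 0.045}, {"translation": [0.043, 0, 0], "angular": [0, 0, 0], "hand": 0.045}, {"translation": [0.03, 0, 0], "angular": [0, 0, 0], "hand": 0.045}, {"translation": [0, 0, 0], "angular": [0, 0, -0.133], "hand": 0.045}, {"translation": [0, 0, 0], "angular": [0, 0, -0.135], "hand": 0.045}, {"translation": [0, 0, 0], "angular": [0, 0, -0.135], "hand": 0.045}, {"translation": [0, 0, 0], "angular": [0, 0, 0], "hand": 0.045}]}}

```text
time_s: 6.48
eef_pos: [0.5522, 0.0885, 0.2367]
eef_rot: [-0.001, 0.599, 0.801, -0.001]
wrist_force: [-0.2, -0.0, -1.2]
opening: 0.645
```

Run:
```python
from h import *
from bench import ctrl
o=ctrl.get_obs();c=ctrl.camera("wrist");c2=ctrl.camera("top");print(o["time_s"],o["eef_pos"],o["eef_rot"],o["wrist_force"],o["torque"],o["opening"]*85.4)
pickle.dump((o,c,c2),open("w4.pkl","wb"))
cv2.imwrite("pics/w4.png",np.clip(c["img"][:,:,::-1]*1.7,0,255).astype(np.uint8))
crop(c,200,60,200,140,4,"pics/w4c.png")
crop(c,200,255,240,170,3.3,"pics/w4d.png")
```

```text
6.475 [0.55224708 0.08849846 0.23667152] [-1.15374221e-03  5.98772492e-01  8.00917996e-01 -7.31672855e-04] [-0.20326216 -0.01069319 -1.18367616] [ 0.00733851 -0.03293534  0.00093826] 55.053192064995585
```

View pics/w4.png

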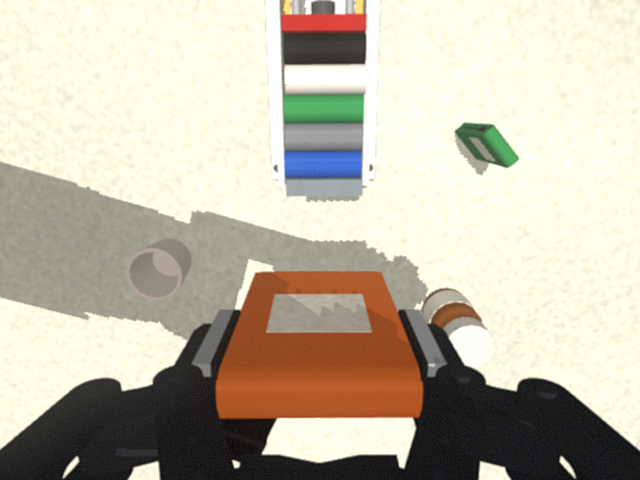

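View pics/w4c.png

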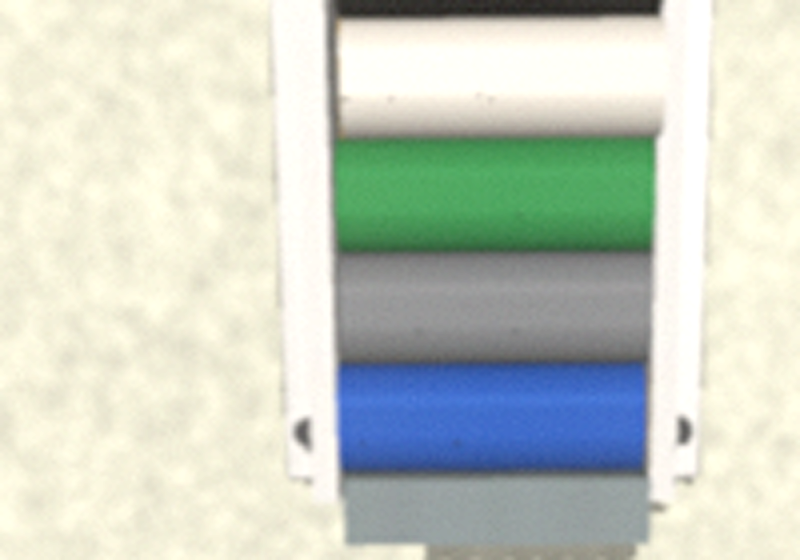

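View pics/w4d.png

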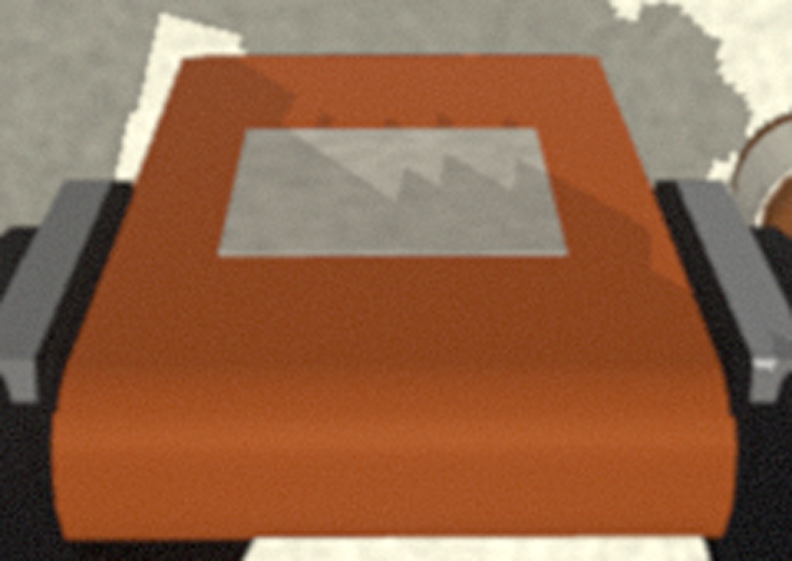

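```bash
cat > fit4.py <<'E'
from h import *
from scipy.optimize import least_squares
o,c,c2=pickle.load(open("w4.pkl","rb"))
f=lambda x,y,s=4,X=200,Y=60:[X+(x+.5)/s-.5,Y+(y+.5)/s-.5]
uv=np.array([f(339,361),f(648,361),f(337,249),f(653,249),f(335,138),f(657,137),f(341,472),f(647,470)])
ys=[-59,-59,-43,-43,-27,-27,-75,-75]
P=np.array([[s*23,y,-5.5] for y,s in zip(ys,[-1,1]*4)])/1000
def W(P,p):
    cy,s=np.cos(p[3]),np.sin(p[3]); M=np.array([[cy,-s,0],[s,cy,0],[0,0,1]]); return P@M.T+p[:3]
def fit(c,uv,P,p0):
    r=least_squares(lambda p:(proj(c,W(P,p))-uv).ravel(),p0)
    return r, np.sqrt(np.diag(np.linalg.inv(r.jac.T@r.jac)))*.4
r,sd=fit(c,uv,P,[.5216,.195,.122,.297])
print("rack",r.x,np.degrees(r.x[3]),r.fun.round(2),sd)
Rt=Rq(o["eef_rot"])
# check tool tilt
print("tool axes",Rt.round(4))
seam=W(np.array([[0,-.059,0]]),r.x)[0]; print("seam top",seam,"tool frame",Rt.T@(seam-o["eef_pos"]))
# orange in hand, tool frame: y_t offset, x_t offset, top z_t, tilt about tool y, yaw
g=lambda x,y:f(x,y,3.3,200,255)
uo=np.array([g(67,539),g(727,535),g(183,57),g(600,57)])
A=np.array([[-7.75,-28,-4.4],[-7.75,28,-4.4],[8,-28,-80],[8,28,-80]])/1000
def H(p):
    M=R.from_rotvec([0,p[3],0]).as_matrix()@R.from_rotvec([0,0,p[4]]).as_matrix()
    B=A*[1,1,-1] # tool z down
    return (np.array(p[:3])+B@M.T)@Rt.T+o["eef_pos"]
r2=least_squares(lambda p:(proj(c,H(p))-uo).ravel(),[0,0,-.046,0,0])
print("orange in tool",r2.x,r2.fun.round(2), np.degrees(r2.x[3:]))
print(np.sqrt(np.diag(np.linalg.inv(r2.jac.T@r2.jac)))*.4)
E
python3 fit4.py
```

```text
rack [0.52279378 0.19870005 0.12302821 0.28698472] 16.443013472960768 [ 0.24  0.4   0.25  0.4   0.1   0.45 -0.2   0.45 -0.07 -0.8  -0.37 -0.57
  0.35 -0.41 -0.27  0.11] [1.60859023e-04 9.45925141e-05 7.41097918e-04 2.80629967e-03]
tool axes [[-2.829e-01  9.591e-01 -2.700e-03]
 [ 9.591e-01  2.829e-01  2.000e-04]
 [ 1.000e-03 -2.600e-03 -1.000e+00]]
seam top [0.53949441 0.14211305 0.12302821] tool frame [0.05492153 0.00322851 0.11368887]
orange in tool [ 0.0022376   0.00069016 -0.04561049 -0.00939271 -0.00685675] [-0.2  -0.04 -0.65 -0.03 -0.02  0.48  1.35 -0.36] [-0.53816274 -0.39286308]
[2.42369948e-04 6.80337969e-05 2.61294723e-04 2.82691879e-03
 2.61350594e-03]
```

Request:
{"method": "apply_moves", "body": {"plan": [{"translation": [0.015, 0.0005, 0.01], "angular": [0, 0, 0.004], "hand": 0.045}, {"translation": [0.02, 0.001, 0.02], "angular": [0, 0, 0], "hand": 0.045}, {"translation": [0.0186, 0.001, 0.018], "angular": [0, 0, 0], "hand": 0.045}, {"translation": [0, 0, 0], "angular": [0, 0, 0], "hand": 0.045}, {"translation": [0, 0, 0], "angular": [0, 0, 0], "hand": 0.045}]}}

```text
time_s: 7.2
eef_pos: [0.5408, 0.1406, 0.1906]
eef_rot: [0.0, 0.6, 0.8, 0.0]
wrist_force: [1.0, 0.3, -0.3]
opening: 0.65
```

Run:
```python
from h import *
from bench import ctrl
o=ctrl.get_obs();c=ctrl.camera("wrist");c2=ctrl.camera("top");c3=ctrl.camera("scene");print(o["time_s"],o["eef_pos"],o["eef_rot"],o["wrist_force"],o["torque"],o["opening"]*85.4)
pickle.dump((o,c,c2,c3),open("w5.pkl","wb"))
cv2.imwrite("pics/w5.png",np.clip(c["img"][:,:,::-1]*1.7,0,255).astype(np.uint8))
crop(c2,200,225,140,95,5,"pics/t5.png")
crop(c3,330,130,115,110,6,"pics/s5.png")
```

```text
7.2 [0.54076987 0.14056746 0.19062647] [3.25742695e-04 5.99760848e-01 8.00179242e-01 2.45557263e-05] [ 0.99074152  0.25825548 -0.31291474] [ 0.01546654 -0.03002448  0.02860995] 55.468202546300574
```

View pics/w5.png

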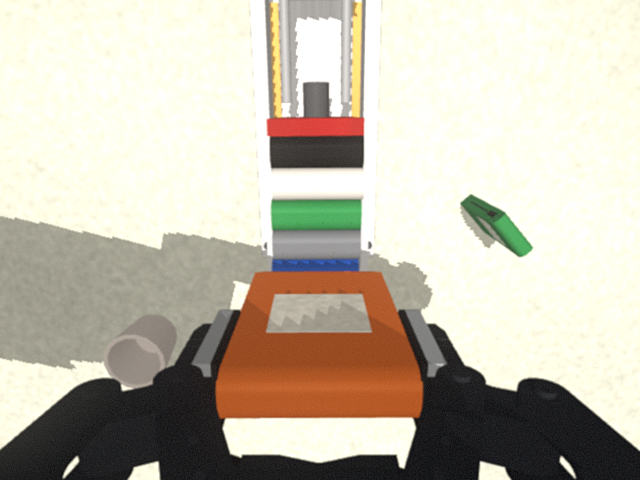

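View pics/t5.png

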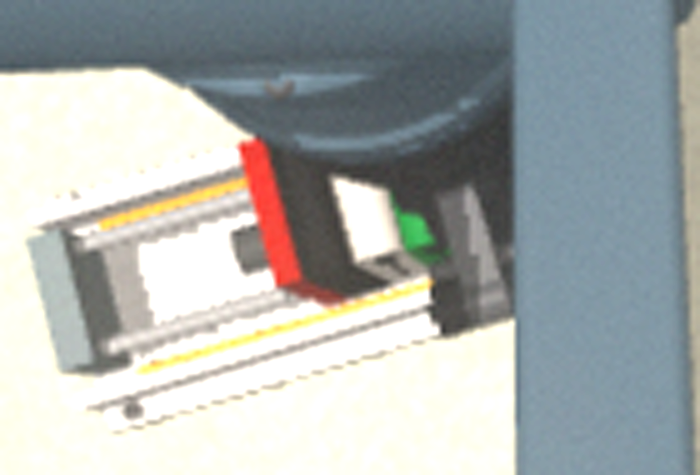

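View pics/s5.png

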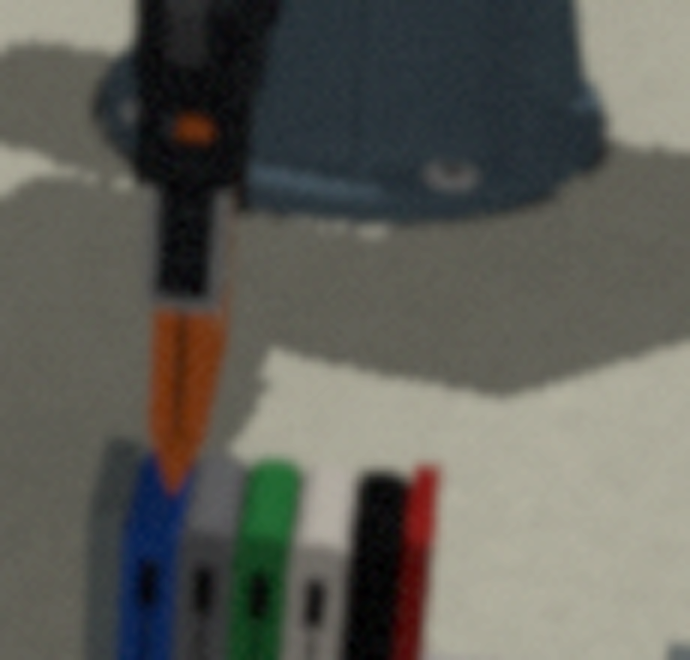

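```bash
cat > chk5.py <<'E'
from h import *
o,c,c2,c3=pickle.load(open("w5.pkl","rb"))
p=[.52279378,.19870005,.12302821,.28698472]
def W(P,p):
    P=np.array(P)/1000
    cy,s=np.cos(p[3]),np.sin(p[3]); M=np.array([[cy,-s,0],[s,cy,0],[0,0,1]]); return P@M.T+p[:3]
Rt=Rq(o["eef_rot"])
h=np.array([.00224,.00069,-.0456])
def O(P,tilt=-.0094):
    M=R.from_rotvec([0,tilt,0]).as_matrix(); B=np.array(P)/1000*[1,1,-1]
    return (h+B@M.T)@Rt.T+o["eef_pos"]
tos=lambda uv:((uv-[330,130]+.5)*6-.5).round(1)
print("seams x=23 z-10,-40", [tos(proj(c3,W([[23,y,-10],[23,y,-40]],p))).tolist() for y in(-75,-59,-43,-27,-11)])
print("foot corners near end", tos(proj(c3,O([[-1.25,28,-100],[1.25,28,-100],[-8,28,-80],[8,28,-80],[-8,28,-60],[8,28,-60]]))).tolist())
f=W(np.zeros((1,3)),p)
foot=O([[0,0,-100],[0,0,0]]); M=np.array([[np.cos(p[3]),np.sin(p[3]),0],[-np.sin(p[3]),np.cos(p[3]),0],[0,0,1]])
print("foot,top in rack",((foot-p[:3])@M.T*1000).round(2))
# wrist view predictions
print("wrist seams",[proj(c,W([[-23,y,-5.5],[23,y,-5.5]],p)).round(1).tolist() for y in (-59,-43,-27,-11)])
crop(c,240,150,150,135,5,"pics/w5c.png")
E
python3 chk5.py
```

```text
seams x=23 z-10,-40 [[[124.7, 545.7], [120.5, 634.1]], [[180.2, 551.3], [175.0, 639.7]], [[235.9, 556.8], [229.8, 645.3]], [[291.8, 562.4], [284.8, 651.0]], [[347.9, 568.0], [340.0, 656.7]]]
foot corners near end [[175.0, 491.4], [183.9, 492.3], [155.2, 426.5], [212.4, 432.5], [159.2, 362.7], [217.1, 368.6]]
foot,top in rack [[  1.5  -59.57  13.2 ]
 [  1.46 -58.58 113.2 ]]
wrist seams [[[272.7, 259.9], [359.6, 259.6]], [[271.6, 230.7], [360.4, 230.4]], [[270.5, 200.2], [361.2, 200.0]], [[269.4, 168.4], [362.0, 168.2]]]
```

View pics/w5c.png

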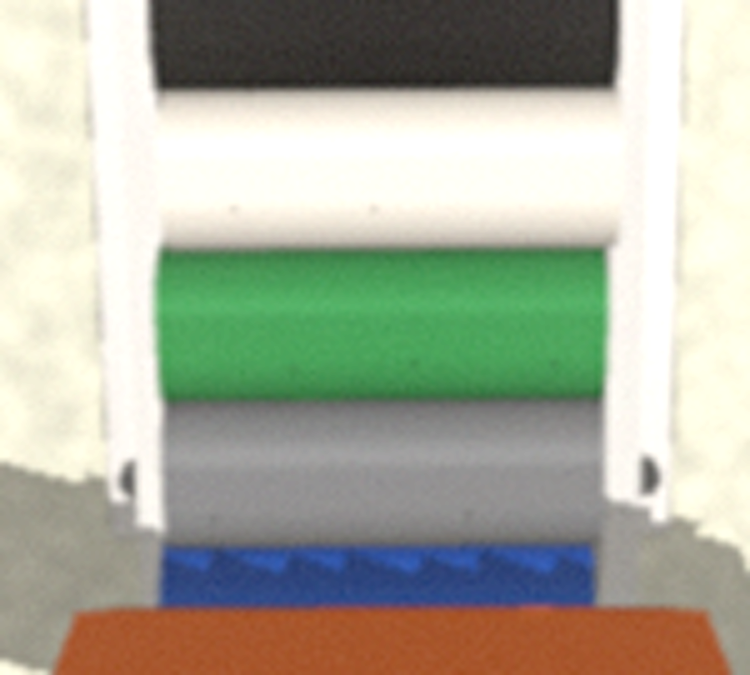

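Run:
```python
from h import *
o,c,c2,c3=pickle.load(open("w5.pkl","rb"))
crop(c3,346,172,50,60,13,"pics/s5z.png")
im=c3["img"].astype(int)
for y in (222,224,226,228): print(y,[tuple(im[y,x]) for x in range(349,375)])
```

```text
222 [(np.int64(32), np.int64(36), np.int64(42)), (np.int64(21), np.int64(31), np.int64(46)), (np.int64(14), np.int64(28), np.int64(51)), (np.int64(9), np.int64(22), np.int64(49)), (np.int64(9), np.int64(22), np.int64(48)), (np.int64(6), np.int64(19), np.int64(46)), (np.int64(9), np.int64(21), np.int64(48)), (np.int64(7), np.int64(21), np.int64(49)), (np.int64(6), np.int64(22), np.int64(51)), (np.int64(10), np.int64(24), np.int64(49)), (np.int64(23), np.int64(30), np.int64(45)), (np.int64(31), np.int64(33), np.int64(39)), (np.int64(35), np.int64(36), np.int64(37)), (np.int64(35), np.int64(36), np.int64(37)), (np.int64(36), np.int64(36), np.int64(36)), (np.int64(34), np.int64(36), np.int64(36)), (np.int64(35), np.int64(35), np.int64(36)), (np.int64(36), np.int64(36), np.int64(36)), (np.int64(35), np.int64(36), np.int64(36)), (np.int64(32), np.int64(38), np.int64(34)), (np.int64(21), np.int64(39), np.int64(25)), (np.int64(16), np.int64(40), np.int64(21)), (np.int64(15), np.int64(41), np.int64(20)), (np.int64(12), np.int64(41), np.int64(19)), (np.int64(15), np.int64(41), np.int64(21)), (
[... 2749 characters left out ...]
64(49)), (np.int64(25), np.int64(30), np.int64(42)), (np.int64(31), np.int64(33), np.int64(37)), (np.int64(29), np.int64(31), np.int64(31)), (np.int64(18), np.int64(18), np.int64(18)), (np.int64(7), np.int64(9), np.int64(7)), (np.int64(11), np.int64(11), np.int64(10)), (np.int64(20), np.int64(20), np.int64(22)), (np.int64(29), np.int64(31), np.int64(30)), (np.int64(34), np.int64(37), np.int64(34)), (np.int64(26), np.int64(37), np.int64(28)), (np.int64(19), np.int64(40), np.int64(24)), (np.int64(7), np.int64(33), np.int64(13)), (np.int64(7), np.int64(23), np.int64(11)), (np.int64(4), np.int64(12), np.int64(7)), (np.int64(3), np.int64(8), np.int64(5)), (np.int64(2), np.int64(17), np.int64(6))]
```

View pics/s5z.png

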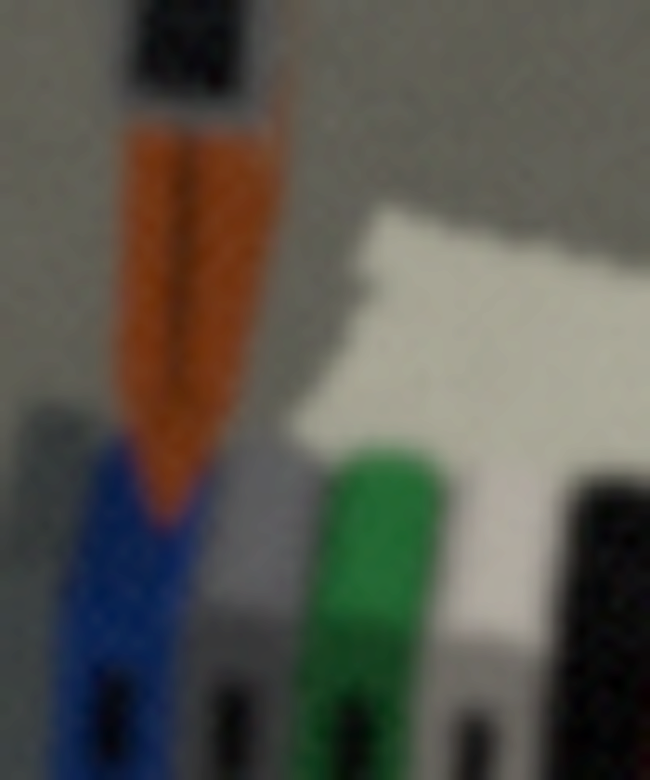

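Request:
{"method": "apply_moves", "body": {"plan": [{"translation": [0.0009, -0.001, 0], "angular": [0, 0, 0], "hand": 0.045}, {"translation": [0, 0, 0.005], "angular": [0, 0, 0], "hand": 0.045}, {"translation": [0, 0, 0.005], "angular": [0, 0, 0], "hand": 0.045}, {"translation": [0, 0, 0.0], "angular": [0, 0, 0], "hand": 0.045}, {"translation": [0, 0, 0.0], "angular": [0, 0, 0], "hand": 0.045}]}}

```text
time_s: 7.98
eef_pos: [0.5392, 0.1411, 0.1802]
eef_rot: [-0.0, 0.6, 0.8, -0.0]
wrist_force: [-0.2, -1.1, -0.7]
opening: 0.652
```

```bash
cat > st.py <<'E'
from h import *
from bench import ctrl
import sys
o=ctrl.get_obs(); Rt=Rq(o["eef_rot"])
p=np.array([.52279378,.19870005,.12302821,.28698472])
M=np.array([[np.cos(p[3]),np.sin(p[3]),0],[-np.sin(p[3]),np.cos(p[3]),0],[0,0,1]])
print("t",o["time_s"],"rackframe TCP mm",(M@(o["eef_pos"]-p[:3])*1000).round(2),"F_rack",(M@o["wrist_force"]).round(2),"T_rack",(M@o["torque"]).round(3),"tooltilt(mrad)",(M@Rt[:,2]*1000).round(1)[:2],"yaw",np.degrees(np.arctan2(Rt[1,1],Rt[0,1])).round(2),"op",round(o["opening"]*85.4,2))
if len(sys.argv)>1:
    n=sys.argv[1]
    c=ctrl.camera("scene");w=ctrl.camera("wrist");pickle.dump((o,w,c),open(n+".pkl","wb"))
    crop(c,340,165,75,90,8,f"pics/s{n}.png"); crop(w,220,120,200,160,4,f"pics/v{n}.png")
E
python3 st.py 6
```

```text
t 7.975 rackframe TCP mm [ -0.56 -59.89  57.15] F_rack [-0.5  -1.   -0.69] T_rack [-0.056  0.006  0.052] tooltilt(mrad) [-0.2  0.1] yaw 16.27 op 55.66
```

View pics/s6.png

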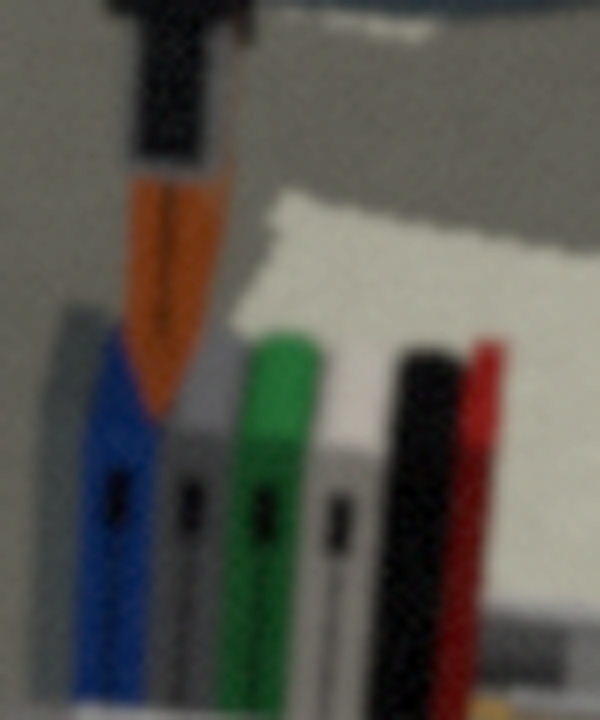

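View pics/v6.png

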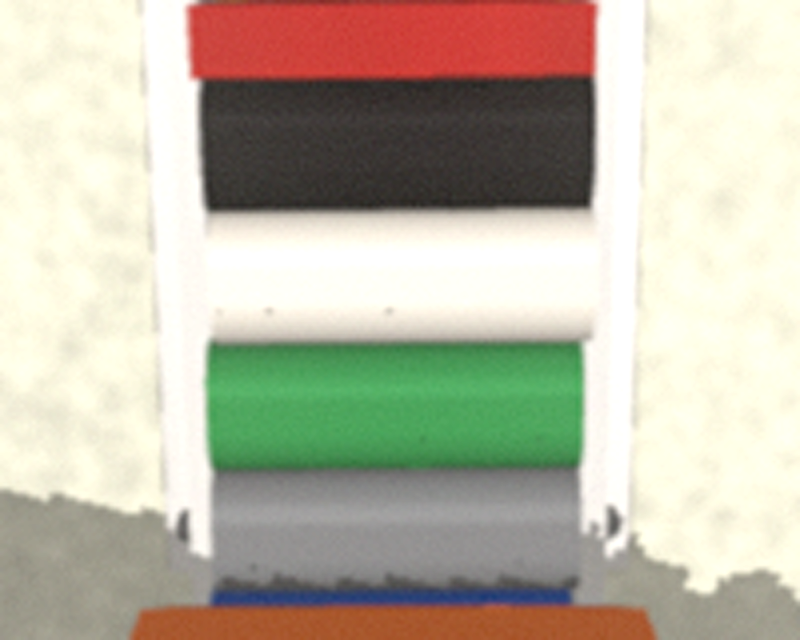

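Request:
{"method": "apply_moves", "body": {"plan": [{"translation": [0, 0, 0.002], "angular": [0, 0, 0], "hand": 0.045}, {"translation": [0, 0, 0.0015], "angular": [0, 0, 0], "hand": 0.045}, {"translation": [0, 0, 0.0015], "angular": [0, 0, 0], "hand": 0.045}, {"translation": [0, 0, 0.0], "angular": [0, 0, 0], "hand": 0.045}]}}

```text
time_s: 8.57
eef_pos: [0.5391, 0.1411, 0.175]
eef_rot: [-0.0, 0.6, 0.8, -0.0]
wrist_force: [0.6, -0.2, -0.7]
opening: 0.648
```

```bash
python3 st.py
```

```text
t 8.575 rackframe TCP mm [ -0.68 -59.85  52.02] F_rack [ 0.51 -0.33 -0.69] T_rack [-0.018  0.021 -0.022] tooltilt(mrad) [-0.5  0.1] yaw 16.28 op 55.33
```

Request:
{"method": "apply_moves", "body": {"plan": [{"translation": [0, 0, 0.0015], "angular": [0, 0, 0], "hand": 0.045}, {"translation": [0, 0, 0.0015], "angular": [0, 0, 0], "hand": 0.045}, {"translation": [0, 0, 0.0], "angular": [0, 0, 0], "hand": 0.045}]}}

```text
time_s: 8.95
eef_pos: [0.5397, 0.1413, 0.1733]
eef_rot: [0.0, 0.6, 0.8, 0.001]
wrist_force: [-1.7, -0.1, 4.9]
opening: 0.65
```

```bash
python3 st.py 7
```

```text
t 8.95 rackframe TCP mm [ 1.000e-02 -5.987e+01  5.025e+01] F_rack [-1.65  0.41  4.89] T_rack [0.14  0.248 0.027] tooltilt(mrad) [ 1.4 -0.1] yaw 16.28 op 55.48
```

View pics/s7.png

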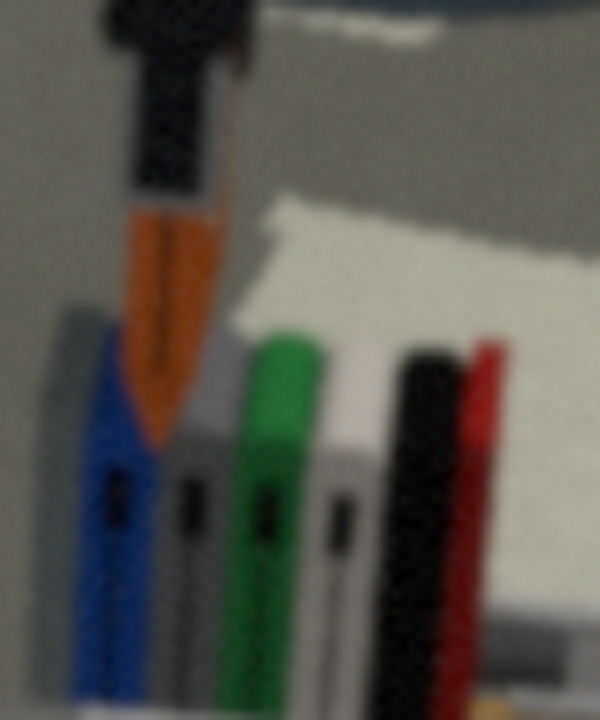

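View pics/v7.png

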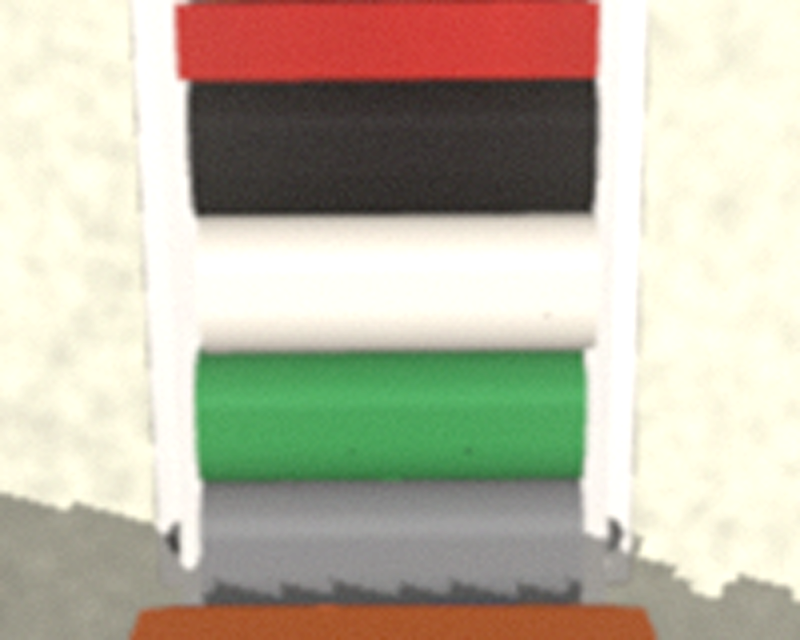

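Request:
{"method": "apply_moves", "body": {"plan": [{"translation": [0.0007, 0, 0.0005], "angular": [0, 0, 0], "hand": 0.045}, {"translation": [0.0006, 0, 0.001], "angular": [0, 0, 0], "hand": 0.045}, {"translation": [0.0004, 0, 0.001], "angular": [0, 0, 0], "hand": 0.045}]}}

```text
time_s: 9.43
eef_pos: [0.5395, 0.1424, 0.1704]
eef_rot: [0.001, 0.6, 0.8, 0.0]
wrist_force: [0.8, -2.0, 3.7]
opening: 0.648
```

```bash
python3 st.py
```

```text
t 9.425 rackframe TCP mm [  0.14 -58.7   47.41] F_rack [ 0.2  -2.16  3.67] T_rack [-0.447 -0.106  0.165] tooltilt(mrad) [ 1.7 -1.2] yaw 16.28 op 55.37
```

Request:
{"method": "apply_moves", "body": {"plan": [{"translation": [0.0006, 0, 0.0015], "angular": [0, 0, 0], "hand": 0.045}, {"translation": [0.0005, 0, 0.0015], "angular": [0, 0, 0], "hand": 0.045}, {"translation": [0.0005, 0, 0.0015], "angular": [0, 0, 0], "hand": 0.045}, {"translation": [0.0005, 0, 0.0015], "angular": [0, 0, 0], "hand": 0.045}]}}

```text
time_s: 9.93
eef_pos: [0.5383, 0.1446, 0.1638]
eef_rot: [0.0, 0.6, 0.8, -0.0]
wrist_force: [1.4, -3.1, 5.4]
opening: 0.648
```

```bash
python3 st.py
```

```text
t 9.925 rackframe TCP mm [ -0.41 -56.27  40.77] F_rack [ 0.48 -3.33  5.4 ] T_rack [-0.654 -0.069  0.098] tooltilt(mrad) [ 0.2 -0.4] yaw 16.27 op 55.37
```

Request:
{"method": "apply_moves", "body": {"plan": [{"translation": [0.0006, 0, 0.0015], "angular": [0, 0, 0], "hand": 0.045}, {"translation": [0.0006, 0, 0.0015], "angular": [0, 0, 0], "hand": 0.045}, {"translation": [0.0006, 0, 0.0015], "angular": [0, 0, 0], "hand": 0.045}, {"translation": [0.0006, 0, 0.0015], "angular": [0, 0, 0], "hand": 0.045}, {"translation": [0.0006, 0, 0.0015], "angular": [0, 0, 0], "hand": 0.045}]}}

```text
time_s: 10.55
eef_pos: [0.5376, 0.1472, 0.1563]
eef_rot: [0.0, 0.6, 0.8, -0.0]
wrist_force: [1.9, -4.0, 6.0]
opening: 0.65
```

```bash
python3 st.py 8
```

```text
t 10.55 rackframe TCP mm [ -0.38 -53.53  33.3 ] F_rack [ 0.7  -4.36  6.05] T_rack [-0.909  0.034  0.112] tooltilt(mrad) [ 0.2 -0.8] yaw 16.27 op 55.48
```

View pics/s8.png

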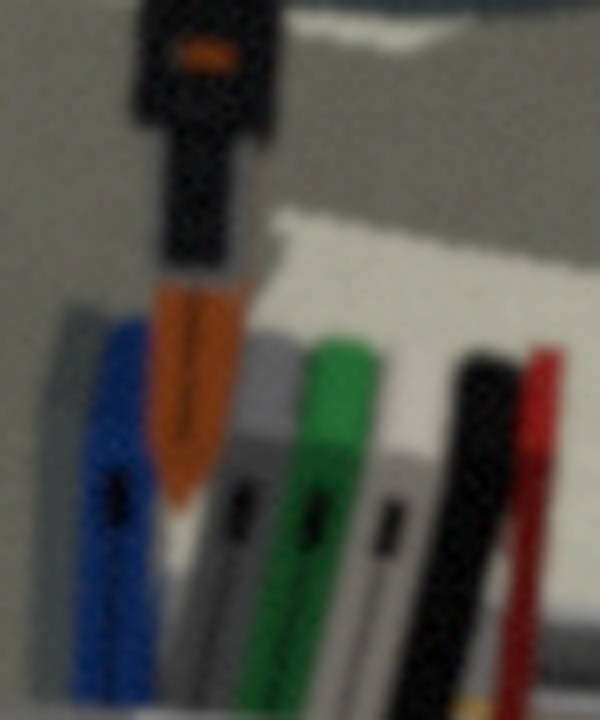

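View pics/v8.png

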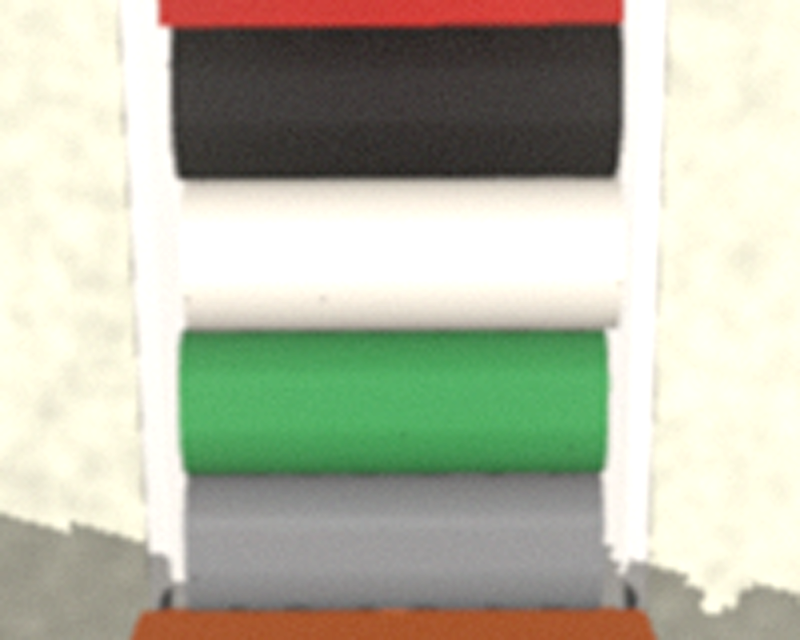

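Request:
{"method": "apply_moves", "body": {"plan": [{"translation": [0.0006, 0, 0.0015], "angular": [0, 0, 0], "hand": 0.045}, {"translation": [0.0006, 0, 0.0015], "angular": [0, 0, 0], "hand": 0.045}, {"translation": [0.0003, 0, 0.0015], "angular": [0, 0, 0], "hand": 0.045}, {"translation": [0, 0, 0.0015], "angular": [0, 0, 0], "hand": 0.045}, {"translation": [0, 0, 0.0015], "angular": [0, 0, 0], "hand": 0.045}]}}

```text
time_s: 11.28
eef_pos: [0.5368, 0.1487, 0.1484]
eef_rot: [-0.0, 0.6, 0.8, -0.0]
wrist_force: [1.7, -4.5, 2.3]
opening: 0.65
```

```bash
python3 st.py
```

```text
t 11.275 rackframe TCP mm [ -0.74 -51.89  25.37] F_rack [ 0.35 -4.79  2.29] T_rack [-1.037 -0.011  0.106] tooltilt(mrad) [-0.6 -0.4] yaw 16.27 op 55.52
```

Request:
{"method": "apply_moves", "body": {"plan": [{"translation": [0, 0, 0.002], "angular": [0, 0, 0], "hand": 0.045}, {"translation": [0, 0, 0.002], "angular": [0, 0, 0], "hand": 0.045}, {"translation": [0, 0, 0.002], "angular": [0, 0, 0], "hand": 0.045}, {"translation": [0, 0, 0.002], "angular": [0, 0, 0], "hand": 0.045}, {"translation": [0, 0, 0.002], "angular": [0, 0, 0], "hand": 0.045}]}}

```text
time_s: 11.9
eef_pos: [0.5369, 0.1488, 0.1386]
eef_rot: [0.0, 0.6, 0.8, -0.0]
wrist_force: [1.1, -4.3, 3.8]
opening: 0.647
```

```bash
python3 st.py
```

```text
t 11.9 rackframe TCP mm [ -0.64 -51.84  15.53] F_rack [-0.18 -4.38  3.79] T_rack [-1.025  0.022  0.069] tooltilt(mrad) [-0.4 -0.4] yaw 16.28 op 55.24
```

Request:
{"method": "apply_moves", "body": {"plan": [{"translation": [0, 0, 0.0025], "angular": [0, 0, 0], "hand": 0.045}, {"translation": [0, 0, 0.0025], "angular": [0, 0, 0], "hand": 0.045}, {"translation": [0, 0, 0.0025], "angular": [0, 0, 0], "hand": 0.045}, {"translation": [0, 0, 0.0025], "angular": [0, 0, 0], "hand": 0.045}, {"translation": [0, 0, 0.0025], "angular": [0, 0, 0], "hand": 0.045}]}}

```text
time_s: 12.52
eef_pos: [0.537, 0.1488, 0.1262]
eef_rot: [0.0, 0.6, 0.8, -0.0]
wrist_force: [1.9, -5.2, 5.2]
opening: 0.649
```

```bash
python3 st.py 9
```

```text
t 12.525 rackframe TCP mm [ -0.49 -51.84   3.18] F_rack [ 0.35 -5.51  5.18] T_rack [-1.076  0.011  0.135] tooltilt(mrad) [ 0.  -0.4] yaw 16.28 op 55.39
```

View pics/s9.png

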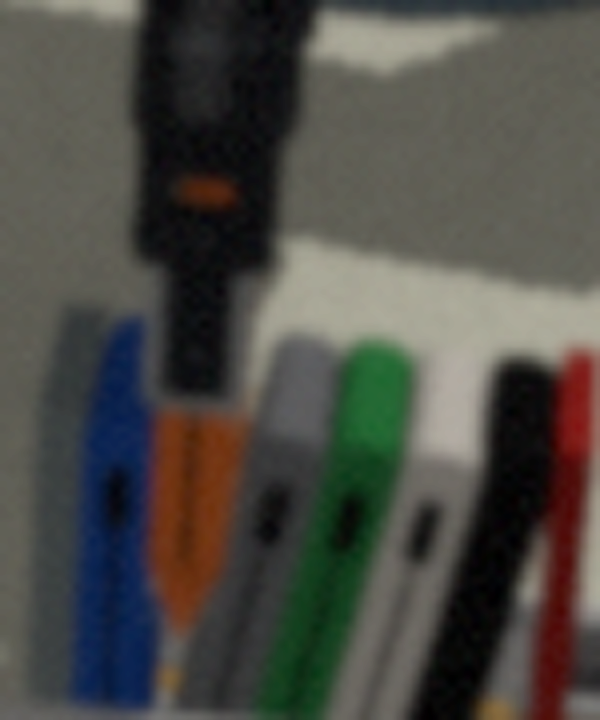

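Request:
{"method": "apply_moves", "body": {"plan": [{"translation": [0, 0, 0.0025], "angular": [0, 0, 0], "hand": 0.045}, {"translation": [0, 0, 0.0025], "angular": [0, 0, 0], "hand": 0.045}, {"translation": [0, 0, 0.0025], "angular": [0, 0, 0], "hand": 0.045}, {"translation": [0, 0, 0.0025], "angular": [0, 0, 0], "hand": 0.045}]}}

```text
time_s: 13.12
eef_pos: [0.5371, 0.1488, 0.1163]
eef_rot: [0.0, 0.6, 0.8, -0.0]
wrist_force: [2.0, -5.7, 5.8]
opening: 0.647
```

```bash
python3 st.py
```

```text
t 13.125 rackframe TCP mm [ -0.37 -51.87  -6.71] F_rack [ 0.34 -6.01  5.85] T_rack [-1.064 -0.017  0.165] tooltilt(mrad) [ 0.3 -0.5] yaw 16.28 op 55.22
```

Request:
{"method": "apply_moves", "body": {"plan": [{"translation": [0, 0, 0.002], "angular": [0, 0, 0], "hand": 0.045}, {"translation": [0, 0, 0.002], "angular": [0, 0, 0], "hand": 0.045}, {"translation": [0, 0, 0.002], "angular": [0, 0, 0], "hand": 0.045}, {"translation": [0, 0, 0.002], "angular": [0, 0, 0], "hand": 0.045}, {"translation": [0, 0, 0.002], "angular": [0, 0, 0], "hand": 0.045}]}}

```text
time_s: 13.75
eef_pos: [0.5367, 0.1487, 0.1058]
eef_rot: [-0.0, 0.6, 0.8, -0.0]
wrist_force: [2.0, -5.7, 0.8]
opening: 0.647
```

```bash
python3 st.py 10
```

```text
t 13.75 rackframe TCP mm [ -0.81 -51.84 -17.26] F_rack [ 0.33 -6.    0.76] T_rack [-1.045 -0.064  0.092] tooltilt(mrad) [-0.7 -0.4] yaw 16.27 op 55.27
```

View pics/s10.png

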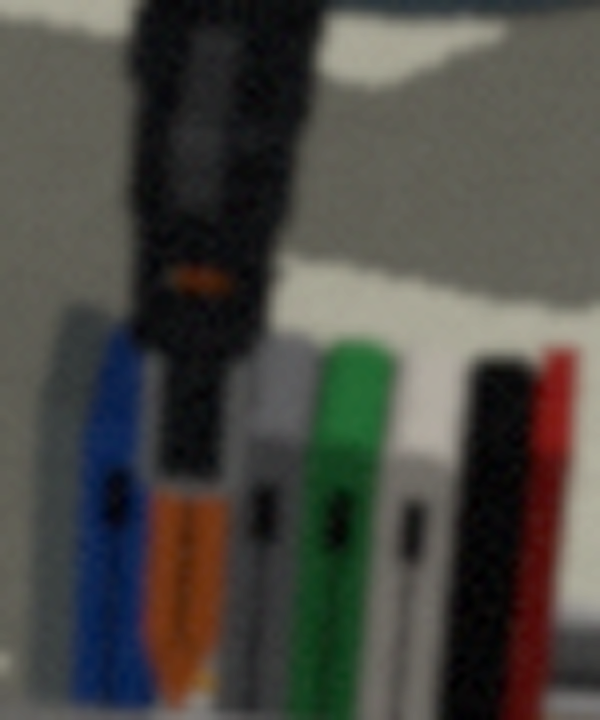

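View pics/v10.png

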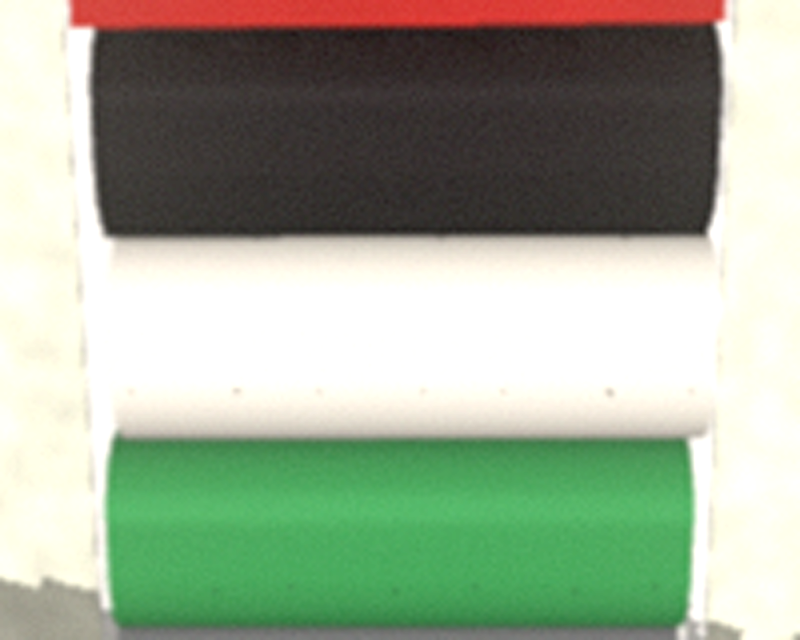

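Request:
{"method": "apply_moves", "body": {"plan": [{"translation": [0, 0.0004, 0.0015], "angular": [0, 0, 0], "hand": 0.045}, {"translation": [0, 0, 0.002], "angular": [0, 0, 0], "hand": 0.045}, {"translation": [0, 0, 0.002], "angular": [0, 0, 0], "hand": 0.045}, {"translation": [0, 0, 0.002], "angular": [0, 0, 0], "hand": 0.045}]}}

```text
time_s: 14.35
eef_pos: [0.5366, 0.1487, 0.0978]
eef_rot: [-0.0, 0.6, 0.8, -0.001]
wrist_force: [1.8, -5.7, 0.6]
opening: 0.647
```

```bash
python3 st.py
```

```text
t 14.35 rackframe TCP mm [ -0.88 -51.83 -25.2 ] F_rack [ 0.13 -6.    0.63] T_rack [-1.1    0.002  0.069] tooltilt(mrad) [-1.8 -0.1] yaw 16.26 op 55.23
```

Request:
{"method": "apply_moves", "body": {"plan": [{"translation": [0, 0.0003, 0.002], "angular": [0, 0, 0], "hand": 0.045}, {"translation": [0, 0, 0.0015], "angular": [0, 0, 0], "hand": 0.045}, {"translation": [0, 0, 0.001], "angular": [0, 0, 0], "hand": 0.045}]}}

```text
time_s: 14.72
eef_pos: [0.5369, 0.1488, 0.0933]
eef_rot: [-0.001, 0.6, 0.8, -0.001]
wrist_force: [2.1, -5.9, 0.7]
opening: 0.648
```

```bash
python3 st.py
```

```text
t 14.725 rackframe TCP mm [ -0.61 -51.85 -29.71] F_rack [ 0.31 -6.26  0.66] T_rack [-1.09   0.051  0.129] tooltilt(mrad) [-1.9 -0.1] yaw 16.26 op 55.36
```

Request:
{"method": "apply_moves", "body": {"plan": [{"translation": [0, 0, 0.001], "angular": [0, 0, 0], "hand": 0.045}, {"translation": [0, 0, 0.001], "angular": [0, 0, 0], "hand": 0.045}, {"translation": [0, 0, 0.001], "angular": [0, 0, 0], "hand": 0.045}]}}

```text
time_s: 15.1
eef_pos: [0.5369, 0.1488, 0.0904]
eef_rot: [-0.0, 0.6, 0.8, -0.001]
wrist_force: [1.5, -5.1, 1.2]
opening: 0.65
```

Request:
{"method": "apply_moves", "body": {"plan": [{"translation": [0, 0, 0.001], "angular": [0, 0, 0], "hand": 0.045}, {"translation": [0, 0, 0.001], "angular": [0, 0, 0], "hand": 0.045}]}}

```text
time_s: 15.35
eef_pos: [0.537, 0.1488, 0.0884]
eef_rot: [-0.0, 0.6, 0.8, -0.001]
wrist_force: [1.9, -6.5, 0.5]
opening: 0.643
```

```bash
python3 st.py
```

```text
t 15.35 rackframe TCP mm [ -0.53 -51.87 -34.6 ] F_rack [-0.04 -6.82  0.52] T_rack [-1.037 -0.004  0.082] tooltilt(mrad) [-1.6 -0.2] yaw 16.26 op 54.94
```

Request:
{"method": "apply_moves", "body": {"plan": [{"translation": [0, 0, 0.001], "angular": [0, 0, 0], "hand": 0.045}, {"translation": [0, 0, 0.001], "angular": [0, 0, 0], "hand": 0.045}]}}

```text
time_s: 15.6
eef_pos: [0.537, 0.1488, 0.0864]
eef_rot: [-0.0, 0.6, 0.8, -0.001]
wrist_force: [2.0, -6.0, 1.1]
opening: 0.648
```

Request:
{"method": "apply_moves", "body": {"plan": [{"translation": [0, 0, 0.001], "angular": [0, 0, 0], "hand": 0.045}, {"translation": [0, 0, 0.001], "angular": [0, 0, 0], "hand": 0.045}]}}

```text
time_s: 15.85
eef_pos: [0.537, 0.1488, 0.0845]
eef_rot: [-0.0, 0.6, 0.8, -0.001]
wrist_force: [2.5, -5.9, 1.6]
opening: 0.653
```

```bash
python3 st.py
```

```text
t 15.85 rackframe TCP mm [ -0.5  -51.87 -38.57] F_rack [ 0.67 -6.38  1.57] T_rack [-1.141  0.006  0.153] tooltilt(mrad) [-1.6 -0.2] yaw 16.26 op 55.74
```

Request:
{"method": "apply_moves", "body": {"plan": [{"translation": [0, 0, 0.001], "angular": [0, 0, 0], "hand": 0.045}, {"translation": [0, 0, 0.001], "angular": [0, 0, 0], "hand": 0.045}]}}

```text
time_s: 16.1
eef_pos: [0.537, 0.1488, 0.0824]
eef_rot: [-0.0, 0.6, 0.8, -0.001]
wrist_force: [1.5, -7.0, 1.4]
opening: 0.653
```

Request:
{"method": "apply_moves", "body": {"plan": [{"translation": [0, 0, 0.001], "angular": [0, 0, 0], "hand": 0.045}]}}

```text
time_s: 16.23
eef_pos: [0.537, 0.1488, 0.0815]
eef_rot: [-0.0, 0.6, 0.8, -0.001]
wrist_force: [2.4, -6.0, 1.2]
opening: 0.648
```

Request:
{"method": "apply_moves", "body": {"plan": [{"translation": [0, 0, 0.001], "angular": [0, 0, 0], "hand": 0.045}]}}

```text
time_s: 16.35
eef_pos: [0.537, 0.1488, 0.0805]
eef_rot: [-0.0, 0.6, 0.8, -0.001]
wrist_force: [2.3, -5.6, 0.3]
opening: 0.647
```

Request:
{"method": "apply_moves", "body": {"plan": [{"translation": [0, 0, 0.001], "angular": [0, 0, 0], "hand": 0.045}]}}

```text
time_s: 16.48
eef_pos: [0.5371, 0.1488, 0.0798]
eef_rot: [-0.0, 0.6, 0.8, -0.001]
wrist_force: [-0.4, -7.0, 6.5]
opening: 0.645
```

Request:
{"method": "apply_moves", "body": {"plan": [{"translation": [0, 0, 0.001], "angular": [0, 0, 0], "hand": 0.045}]}}

```text
time_s: 16.6
eef_pos: [0.5372, 0.1488, 0.0795]
eef_rot: [-0.0, 0.6, 0.8, -0.001]
wrist_force: [-3.4, -6.5, 13.2]
opening: 0.65
```

Request:
{"method": "apply_moves", "body": {"plan": [{"translation": [0, 0, 0.001], "angular": [0, 0, 0], "hand": 0.045}]}}

```text
time_s: 16.73
eef_pos: [0.5373, 0.1488, 0.0793]
eef_rot: [-0.0, 0.6, 0.8, -0.001]
wrist_force: [-5.0, -7.9, 20.1]
opening: 0.649
```

Request:
{"method": "apply_moves", "body": {"plan": [{"translation": [0, 0, -0.0006], "angular": [0, 0, 0], "hand": 0.045}, {"translation": [0, 0, 0], "angular": [0, 0, 0], "hand": 0.045}]}}

```text
time_s: 16.98
eef_pos: [0.5372, 0.1488, 0.0794]
eef_rot: [-0.0, 0.6, 0.8, -0.001]
wrist_force: [-2.0, -6.0, 10.7]
opening: 0.65
```

```bash
python3 st.py 11
```

```text
t 16.975 rackframe TCP mm [ -0.26 -51.91 -43.58] F_rack [-3.65 -5.22 10.72] T_rack [-0.976  0.819  0.114] tooltilt(mrad) [-1.2 -0.4] yaw 16.27 op 55.48
```

View pics/s11.png

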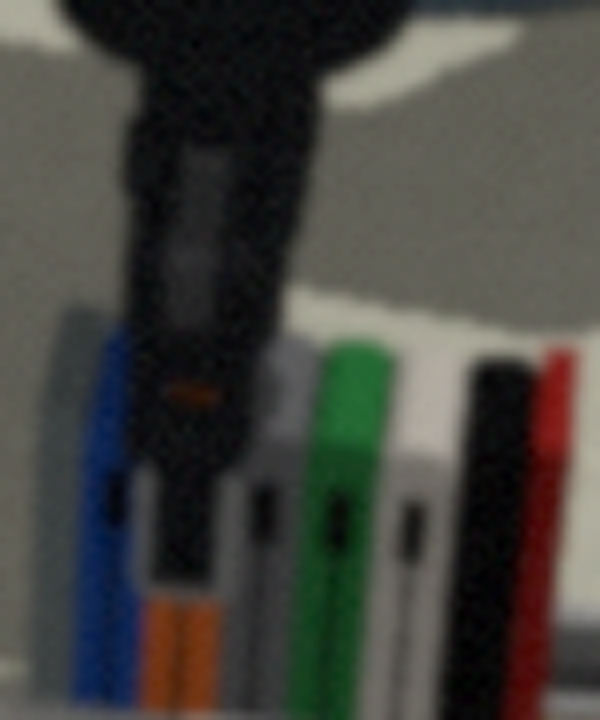

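Request:
{"method": "apply_moves", "body": {"plan": [{"translation": [-0.0004, 0, 0.0004], "angular": [0, 0, 0], "hand": 0.045}, {"translation": [-0.0003, 0, 0.0002], "angular": [0, 0, 0], "hand": 0.045}, {"translation": [0, 0, 0], "angular": [0, 0, 0], "hand": 0.045}]}}

```text
time_s: 17.45
eef_pos: [0.5373, 0.1488, 0.0794]
eef_rot: [-0.001, 0.6, 0.8, -0.0]
wrist_force: [-4.8, -5.2, 15.7]
opening: 0.652
```

```bash
python3 st.py
```

```text
t 17.45 rackframe TCP mm [ -0.2  -52.01 -43.66] F_rack [-6.11 -3.6  15.7 ] T_rack [-0.524  1.183  0.158] tooltilt(mrad) [-1.1  0.5] yaw 16.28 op 55.64
```

Request:
{"method": "apply_moves", "body": {"plan": [{"translation": [0, -0.0004, 0], "angular": [0, 0, 0], "hand": 0.045}, {"translation": [0, -0.0003, 0], "angular": [0, 0, 0], "hand": 0.045}, {"translation": [0, 0, 0], "angular": [0, 0, 0], "hand": 0.045}, {"translation": [0, 0, 0], "angular": [0, 0, 0], "hand": 0.045}]}}

```text
time_s: 17.95
eef_pos: [0.5372, 0.1487, 0.0794]
eef_rot: [-0.0, 0.6, 0.8, 0.0]
wrist_force: [-2.2, -3.9, 13.8]
opening: 0.65
```

```bash
python3 st.py
```

```text
t 17.95 rackframe TCP mm [ -0.34 -51.99 -43.66] F_rack [-3.27 -3.14 13.76] T_rack [-0.538  0.722  0.142] tooltilt(mrad) [0.2 0.4] yaw 16.28 op 55.5
```

Request:
{"method": "apply_moves", "body": {"plan": [{"translation": [0, 0, 0.0002], "angular": [0, 0, 0], "hand": 0.045}, {"translation": [0, 0, 0], "angular": [0, 0, 0], "hand": 0.045}, {"translation": [0, 0, 0], "angular": [0, 0, 0], "hand": 0.045}, {"translation": [0, 0, 0], "angular": [0, 0, 0], "hand": 0.045}]}}

```text
time_s: 18.45
eef_pos: [0.5372, 0.1487, 0.0794]
eef_rot: [-0.0, 0.6, 0.8, 0.0]
wrist_force: [-2.6, -3.7, 15.5]
opening: 0.647
```

Request:
{"method": "apply_moves", "body": {"plan": [{"translation": [0, -0.0002, -0.0007], "angular": [0, 0, 0], "hand": 0.045}, {"translation": [0, 0, -0.0005], "angular": [0, 0, 0], "hand": 0.045}, {"translation": [0, 0, 0], "angular": [0, 0, 0], "hand": 0.045}]}}

```text
time_s: 18.82
eef_pos: [0.537, 0.1487, 0.0796]
eef_rot: [-0.0, 0.6, 0.8, 0.0]
wrist_force: [0.9, -3.0, 7.4]
opening: 0.647
```

```bash
python3 st.py
```

```text
t 18.825 rackframe TCP mm [ -0.52 -52.   -43.41] F_rack [ 0.03 -3.14  7.39] T_rack [-0.592  0.031  0.151] tooltilt(mrad) [0.4 0.5] yaw 16.27 op 55.26
```

Request:
{"method": "apply_moves", "body": {"plan": [{"translation": [0, 0, 0], "angular": [0, 0, 0], "hand": 0.06}, {"translation": [0, 0, 0], "angular": [0, 0, 0], "hand": 0.066}, {"translation": [0, 0, 0], "angular": [0, 0, 0], "hand": 0.075}, {"translation": [0, 0, 0], "angular": [0, 0, 0], "hand": 0.08}, {"translation": [0, 0, 0], "angular": [0, 0, 0], "hand": 0.08}]}}

```text
time_s: 19.45
eef_pos: [0.5368, 0.1484, 0.0792]
eef_rot: [-0.0, 0.6, 0.8, -0.0]
wrist_force: [0.0, -0.7, 0.2]
opening: 0.93
```

```bash
python3 st.py 12
```

```text
t 19.45 rackframe TCP mm [ -0.78 -52.22 -43.84] F_rack [-0.16 -0.65  0.19] T_rack [0.011 0.01  0.019] tooltilt(mrad) [-0.2  0.1] yaw 16.27 op 79.46
```

View pics/s12.png

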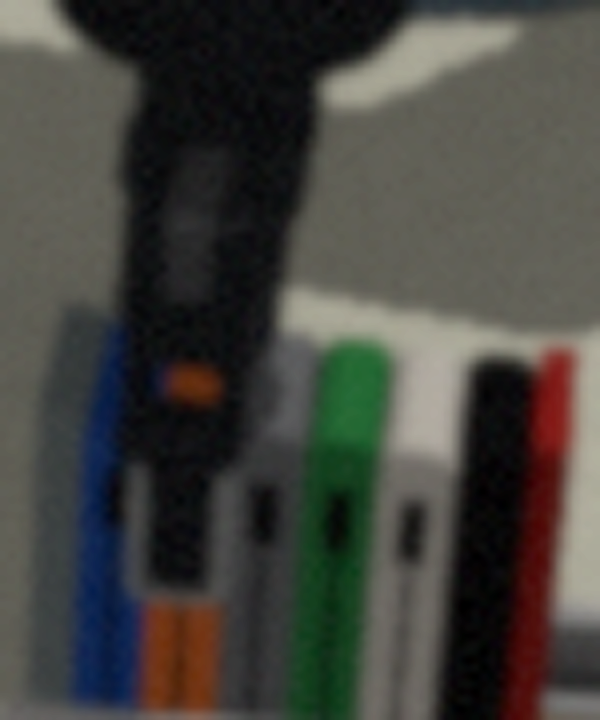

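Released with zero contact. Retreat straight up, then look.

Request:
{"method": "apply_moves", "body": {"plan": [{"translation": [0, 0, -0.01], "angular": [0, 0, 0], "hand": 0.08}, {"translation": [0, 0, -0.02], "angular": [0, 0, 0], "hand": 0.08}, {"translation": [0, 0, -0.03], "angular": [0, 0, 0], "hand": 0.08}, {"translation": [0, 0, -0.03], "angular": [0, 0, 0], "hand": 0.08}, {"translation": [0, 0, -0.03], "angular": [0, 0, 0], "hand": 0.08}, {"translation": [0, 0, -0.03], "angular": [0, 0, 0], "hand": 0.08}, {"translation": [0, 0, 0], "angular": [0, 0, 0], "hand": 0.08}]}}

```text
time_s: 20.42
eef_pos: [0.5388, 0.1485, 0.2329]
eef_rot: [0.002, 0.6, 0.8, 0.002]
wrist_force: [0.0, -0.4, 0.2]
opening: 0.942
```

```bash
python3 st.py 13
python3 - <<'E'
from h import *
o,w,c=pickle.load(open("13.pkl","rb"))
crop(c,330,190,125,100,6,"pics/s13b.png"); crop(w,250,120,140,140,5,"pics/w13.png")
E
```

```text
t 20.425 rackframe TCP mm [  1.12 -52.66 109.92] F_rack [-0.1  -0.37  0.21] T_rack [ 0.006  0.004 -0.003] tooltilt(mrad) [ 6.4 -1.4] yaw 16.28 op 80.41
```

View pics/s13b.png

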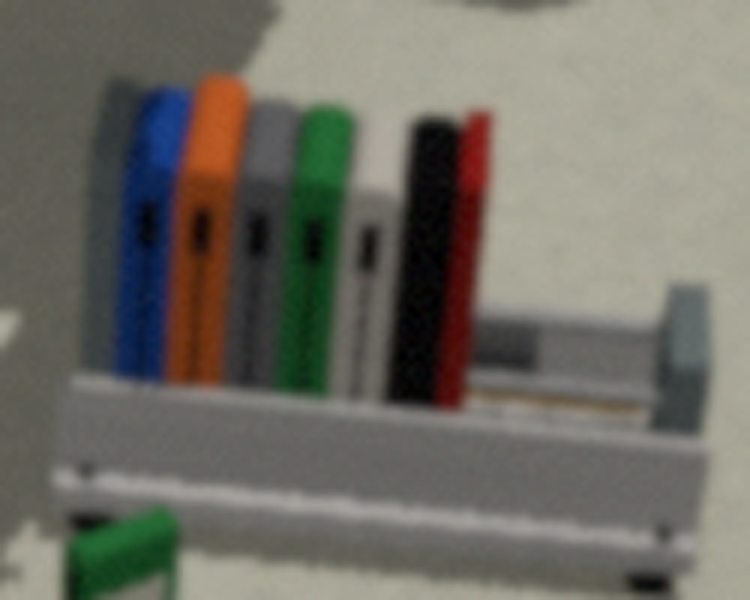

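View pics/w13.png

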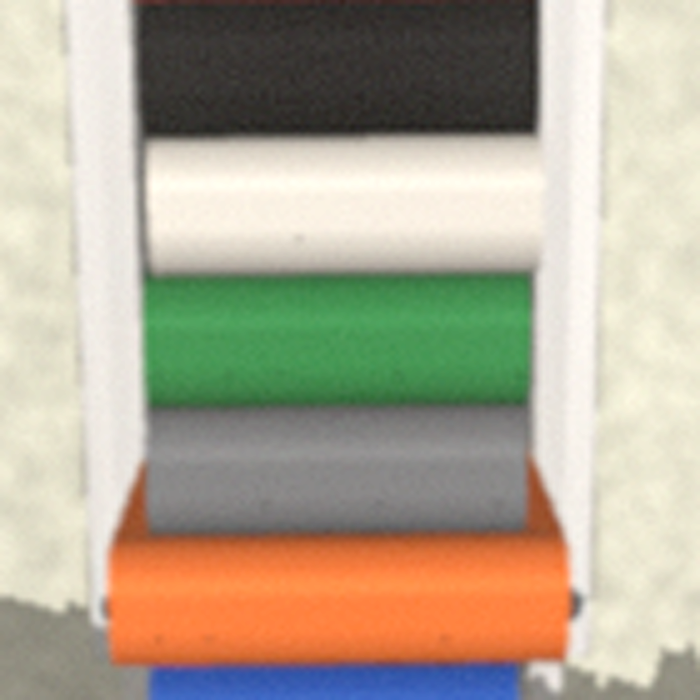

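Run:
```python
from h import *
o,w,c=pickle.load(open("13.pkl","rb"))
p=np.array([.52279378,.19870005,.12302821,.28698472])
def W(P):
    P=np.array(P)/1000;cy,s=np.cos(p[3]),np.sin(p[3]); return P@np.array([[cy,-s,0],[s,cy,0],[0,0,1]]).T+p[:3]
im=np.clip(c["img"][:,:,::-1]*1.6,0,255).astype(np.uint8); cv2.imwrite("pics/full13.png",im)
# predicted orange near/far top tangent pts for seat s: compare
tos=lambda uv:((uv-[330,190]+.5)*6-.5).round(1).tolist()
for s in (0,3,6): print(s,"near end shoulder",tos(proj(c,W([[28,-51,s],[-28,-51,s]]))))
print("blue",tos(proj(c,W([[23,-67,0],[-23,-67,0]]))),"grey",tos(proj(c,W([[23,-35,0],[-23,-35,0]]))))
tow=lambda uv:((uv-[250,120]+.5)*5-.5).round(1).tolist()
for s in (0,3,6): print(s,"wrist",tow(proj(w,W([[-28,-51,s],[28,-51,s]]))))
print("grey",tow(proj(w,W([[-23,-35,0],[23,-35,0]]))))
crop(c,340,190,60,50,13,"pics/s13z.png")
```

```text
0 near end shoulder [[208.1, 172.7], [228.0, 78.3]]
3 near end shoulder [[208.6, 163.5], [228.6, 69.4]]
6 near end shoulder [[209.2, 154.4], [229.1, 60.5]]
blue [[154.0, 158.4], [172.5, 81.2]] grey [[266.0, 169.4], [280.2, 91.5]]
0 wrist [[107.3, 611.3], [568.9, 609.5]]
3 wrist [[104.7, 618.5], [571.4, 616.7]]
6 wrist [[102.1, 625.8], [574.0, 624.0]]
grey [[144.5, 482.4], [530.6, 481.0]]
```

View pics/full13.png

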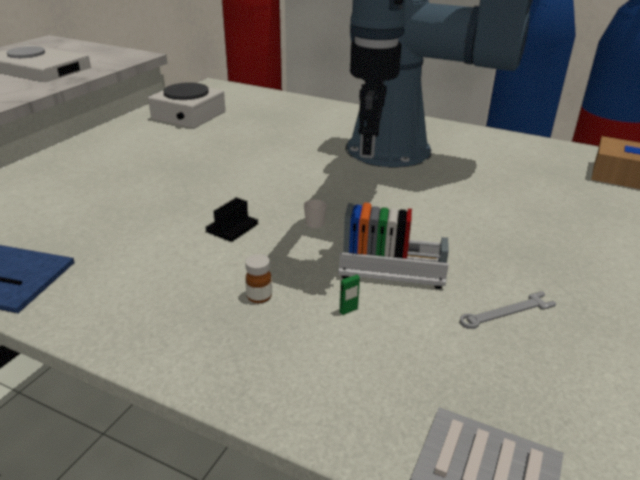

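View pics/s13z.png

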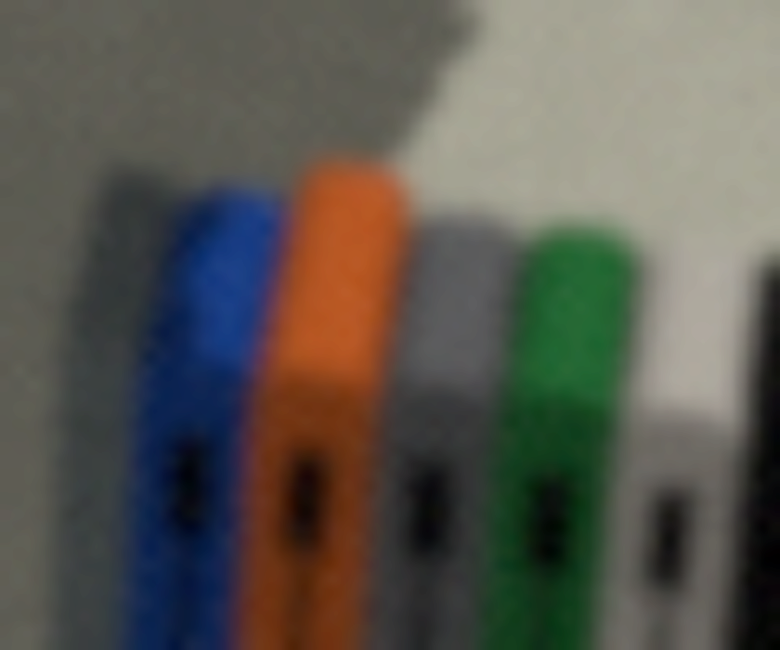

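Run:
```python
from bench import ctrl
print(ctrl.hand_in())
```

```text
the job is handed in; nothing more can be done
None
```

The orange cassette is filed upright in the rack, directly beside the blue one on the red-plate side. I handed the job in at about 20 s of the 61 s allowed.

**Insertion:** I gripped it across its width and wedged its foot into the seam between blue and grey, with about 3–6 N of vertical force.

**Seating:** The brass seat was felt as a sharp stop about 2–3 mm above the rack floor. The force briefly reached 20 N on finding it, under the 25 N limit. I then held about 15.5 N, eased off to about 7 N and let go. The wrist force read zero afterwards.

**Last checks:**
- **Height:** The final pictures put the orange top about 2.5–4 mm above its neighbours, which roughly agrees with what was felt. Its two ends look level to within about 1 mm.
- **Neighbours:** All five other cassettes stand upright. The cassettes on the red-plate side of the seam leaned during the insertion and righted themselves as the foot went down.
- **Bystanders:** The jar, crucible and wrench look untouched, and the gripper is well clear above the row.

No check failed. The camera height estimates vary by about 1 mm between views.

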